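# Hang the ring light on the spring-balanced arm

### The job

Take the ring light by its blue grip off the charging dock and hang it by its hook on the brass pin of the spring-balanced arm. The arm sinks under the weight by an amount that depends on the light: keep hold and ride it down gently, never pressing it hard or down to its bottom stop, and let go only once the arm carries the whole weight, so that it neither drops nor springs up when you release. Leave the light hanging at rest, hands off, and do not disturb the other things on the table.

Things in the scene. Friction and masses are not known exactly. Their poses are not given: they have to be found in the camera images.
- light: Cordless ring light, weight 2.8 to 7.6 N (unknown beforehand), balanced under its hook. White level ring, 90 outer and 58 inner diameter, 20 high; a black battery (30 wide, 18 high) sticks out to x = 70. Origin: centre of the ring's underside, z up, x towards the battery. Starts upright on the dock. A bracket on it carries hook and grip (see those points).
- post (a point): Middle of the bracket's post on the light: aluminium, 8 (x) x 16 (y), at x = -37 in the light's frame, rising from the ring to a level bar 16 wide, z = 118 to 126, that runs from x = -41 to x = 12. So the bracket is a C open to +x, the battery side.
- hook (a point): Where the pin's centre lies when seated: x = 0, y = 0, z = 113 in the light's frame; turns with the light. The hook is a slot under the bar, open downwards, 16 wide in x, between two lips (x = -12 to -8 and 8 to 12) that hang down to z = 105; the pin seats against the bar's underside at z = 118.
- grip (a point): Where to hold the light: in the blue grip that stands on the bar above the hook, 26 long in x, 14 thick in y (pinch along y), from z = 126 to 172 in the light's frame. This point is at x = 0, y = 0, z = 155.
- stand: Fixed stand of the balanced arm: base 130 x 130 x 18, column 28 diameter, white head 52 wide, top at 244. Origin: foot of the column on the table. The arm points to the stand's own -x, roughly towards the robot. Hung rightly, the light's x axis points along the stand's x: the open side of its C faces the column and the arm passes over the ring.
- pivot (a point): Centre of the arm's hinge, on the column's axis, 214 above the table; the hinge axis is the stand's y.
- pin (a point): Centre of the brass cross pin at the arm's free end: 10 diameter, along the stand's y, 220 from the pivot, about 275 high at rest. Bare between two black fork cheeks, inner faces 38 apart, 6 thick, 14 high, reaching 9 past the pin; fork bridge 23 behind the pin. The white arm is 20 thick, with a dark spring tube reaching 27 below its centre line.
- boom (a joint): Sink angle of the arm, rad: 0 = upper stop (0.28 rad above level), grows as it sinks, 0.64 = bottom stop. About 1.7 N down at the pin start it sinking, then about 11 N more per rad (50 N/m at the pin), with about 0.25 N of friction; let go out of balance, it bounces. With the light it settles between 0.1 and 0.55.
- dock: Black charging dock, fixed, 150 (x) x 125 (y) x 10 high, with a grey centring disc 52 diameter, 5 high, inside the ring. Origin: centre of its underside. The light stands on it at z = 10.
- tray: Fixed white open tray 150 x 110 x 30, bystander.
- slidebox: Red box 80 x 35 x 28 in the tray, bystander.
- dish: Glass dish, 86 diameter, 16 high, on the red mat (3 thick), bystander.
- bottle: Amber bottle, 56 diameter, 120 high, bystander.
- tape: Blue roll, 90 diameter, 24 high, bystander.
- jar: White jar, 60 diameter, 70 high, bystander.
- beaker: Glass beaker, 66 diameter, 85 high, bystander.
- driver: Small screwdriver, 150 long, lying crosswise between the robot and the red mat, bystander.
There are look-alikes about, which are no part of the job. What is shaped like the light but green or red is not meant.

How it is judged:
By the outcome, as a careful person would: the job done as asked, in the order asked, and still so for the second after the job is handed in, with the robot touching nothing.
It also fails if it takes over 64 s, if anything falls off the work surface, if the arm or the gripper's body presses on something with over 40 N, if the wrist force passes 120 N, or if a joint passes its speed limit or range.

### The arm

A 6-joint arm with a two-finger parallel gripper is mounted at the origin on the work surface. World frame = base frame: x ahead of the robot, y to its left, z up, the work surface at z = 0. Lengths are in m, angles in rad, forces in N, time in s.
With the tool pointing down it reaches from about 0.3 to 0.875 m from the base axis. Payload 6.4 kg.
Tool frame: the origin (TCP) lies at the very end of the fingers, on their centre line; the grasp point (between the pads) lies 19 mm behind it (ctrl.grip_point_offset is the z of the grasp point in the tool frame, in m); z points along the fingers, y is the direction in which the jaws open and shut (so a half turn about z gives the same grasp; the last joint's range is limited). The gripper opens to 85 mm and grips with 20 to 120 N. Pads are 22 mm wide; open, the fingers measure 114 mm over their backs; the gripper's body (76 mm by 85 mm) begins 54 mm behind the grasp point. The pads swing forward as they close: fully open they stand 13 mm farther back than shut.
Start: joints at [-1.417, 0.181, 1.607, -0, 1.354, -0.206], TCP at [0.202, -0.538, 0.231] pointing down, gripper open.
Joint ranges: [-2.99, 2.99], [-0.89, 2.07], [0.3, 2.58], [-1.14, 4.28], [0, 2.63], [-3.12, 3.12]. Speed limits (rad/s): [2.57, 2.57, 3.01, 3.14, 3.14, 3.14].

### API

Orientations are given as a unit quaternion [w, x, y, z].
In Python, from bench import status, cams, ctrl gives the robot as it stands.
- The arm moves only by the shell command python3 -m handwheel 'ROWS'. ROWS is JSON, a list of rows, each an object with "grip": the finger opening in cm, from 0 to 8.54; "linear": the shift along the tool's x, y, z in cm, a list of three; "rotation": the turn, a rotation vector about the tool's x, y, z in degrees, a list of three. A call has 1 to 12 rows; each row is the pose to reach, as a shift and turn from the pose commanded when the call began, along the tool's axes at that moment; what a row does not reach only later rows make up. A row lasts 1/12 s, in which the tool goes at most 41.7 mm and 7.16 degrees, less where a joint would pass 70% of its speed; a pose out of reach is approached as far as the arm can. A call with a gripper value outside its range is refused whole. The fingers move at their own pace and stop on an object; the grip force is fixed at half the most. Time passes only in rows, so rows that repeat a pose let the fingers close. It gives the time, the measured TCP pose, the force and the opening at its end, in the units of the state.
- status.get_obs(): the state, without advancing time (a new reading comes with each control period).
- cams.camera(name): name is "side" or "top" or "wrist"; returns the picture (384x512x3 uint8, red, green, blue); there is no depth.
- cams.camera_info(name): a dict with "fovy" (degrees; the focal length in pixels is half the picture's height over the tangent of half this angle, whatever the lens; pixels are square), "cx", "cy" (the principal point, pixels), "world_from_camera" (4x4, takes a point from camera to world coordinates); the wrist camera has in their place "mount" (4x4, takes a point from camera to tool coordinates, whose origin is the TCP and whose axes are the flange's). Camera axes: x right, y down, z forward; pixel columns grow to the right and rows downward; lengths in m; the calibration is good to about 2 mm. A picture is of the moment at which its call begins: read the wrist's pose just before it. camera_info takes no time and is no camera call.
- ctrl.hand_in(): hands the job in, once; it reports no verdict.
The state is a dict: "time_s": time; "q": joint angles; "dq": joint speeds; "joint_efforts": joint torques, N m; "eef_pos": TCP position; "eef_rot": TCP orientation; "wrist_force": force on the tool from outside, world axes, zero at the start; "torque": the same for the moment, N m; "opening": opening from 0.0 (shut) to 1.0 (fully open).
Only numpy, scipy, OpenCV 4.12 (cv2) and the standard library are available. Lean on these libraries where they do the work, as an engineer would, in place of code of your own. Each camera call takes 0.05 s, during which the arm holds its last target.

## Working session

There is one attempt and no reset: what is moved stays moved. The work goes in short steps, Python scripts to look and compute and a shell command to move; the robot and the scene stay as the last step left them, time stands still between calls to the robot, and variables do not carry over. Pictures are saved under pics/ and viewed, and the job is handed in when it is done.

```bash
ls; mkdir -p pics; python3 - <<'E'
from bench import status,cams,ctrl
import cv2,numpy as np
print(status.get_obs()); print(ctrl.grip_point_offset)
for n in ["side","top","wrist"]:
    i=cams.camera(n); cv2.imwrite(f"pics/{n}0.png",i[:,:,::-1]); 
    d=cams.camera_info(n); print(n,{k:(np.round(v,4).tolist()) for k,v in d.items()})
E
```

```text
pics
{'time_s': 0.0, 'q': array([-1.41729358e+00,  1.81512882e-01,  1.60804204e+00, -2.24134317e-05,
        1.35383131e+00, -2.06313152e-01]), 'dq': array([ 0.00063261, -0.0008093 ,  0.00098083, -0.00118736, -0.0015728 ,
        0.00090124]), 'joint_efforts': array([-1.99325106e-03, -4.44871330e+01, -3.51339662e+01, -3.05153280e-04,
        8.98982427e-03,  6.51000491e-06]), 'eef_pos': array([ 0.20237085, -0.53759275,  0.23038356]), 'eef_rot': array([-8.96763606e-04,  9.83859339e-01,  1.78941321e-01,  1.27391038e-05]), 'wrist_force': array([-0.33924343, -0.09444404,  0.11206456]), 'torque': array([0.02341771, 0.00585481, 0.00140657]), 'opening': 0.9976414820755473}
-0.0187
side {'fovy': 54.952, 'cx': 254.071, 'cy': 190.5286, 'world_from_camera': [[-0.9898, -0.0708, 0.1237, 0.3658], [-0.1425, 0.4702, -0.871, 1.0126], [0.0035, -0.8797, -0.4755, 0.7252], [0.0, 0.0, 0.0, 1.0]]}
top {'fovy': 45.2823, 'cx': 257.5177, 'cy': 196.0496, 'world_from_camera': [[0.0231, -0.9927, 0.1187, 0.326], [-0.9997, -0.023, 0.0018, 0.02], [0.001, -0.1187, -0.9929, 1.5518], [0.0, 0.0, 0.0, 1.0]]}
wrist {'fovy': 63.4132, 'cx': 259.2972, 'cy': 192.694, 'mount': [[0.0002, -0.9525, -0.3045, 0.0784], [1.0, 0.0006, -0.0014, 0.0005], [0.0015, -0.3045, 0.9525, -0.1439], [0.0, 0.0, 0.0, 1.0]]}
```

View pics/side0.png

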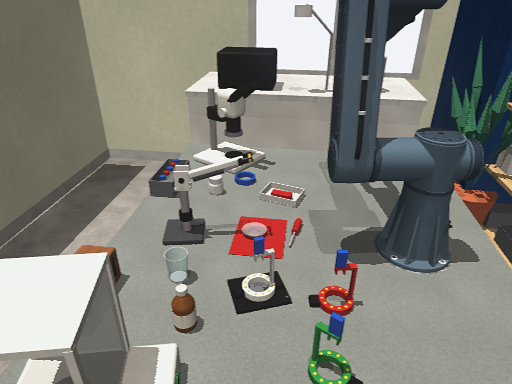

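View pics/top0.png

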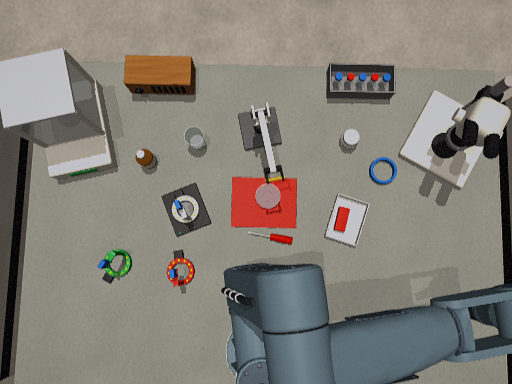

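View pics/wrist0.png

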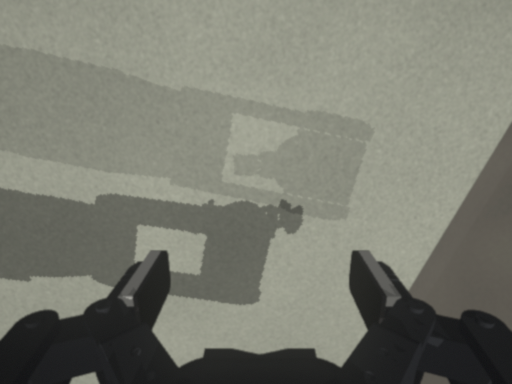

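The top view shows the white light on its black dock at about (187,209) with the blue grip at (180,205). The stand is at (262,115) with the pin end near (275,178), above the red mat. I'll enlarge both areas.

```bash
cat > h.py <<'E'
import numpy as np,cv2
from bench import status,cams,ctrl
from scipy.spatial.transform import Rotation as R
def rot(q): return R.from_quat([q[1],q[2],q[3],q[0]])
def cam(n,obs=None):
    d=cams.camera_info(n); f=192/np.tan(np.radians(d['fovy']/2))
    if n=='wrist':
        obs=obs or status.get_obs()
        T=np.eye(4);T[:3,:3]=rot(obs['eef_rot']).as_matrix();T[:3,3]=obs['eef_pos'];T=T@np.array(d['mount'])
    else: T=np.array(d['world_from_camera'])
    return f,d['cx'],d['cy'],T
def ray(c,u,v):
    f,cx,cy,T=c; d=T[:3,:3]@np.array([(u-cx)/f,(v-cy)/f,1]); return T[:3,3],d/np.linalg.norm(d)
def onz(c,u,v,z):
    o,d=ray(c,u,v); return o+d*(z-o[2])/d[2]
def cross(r1,r2):
    (a,d),(b,e)=r1,r2
    s=np.linalg.lstsq(np.c_[d,-e],b-a,rcond=None)[0]
    p,q=a+s[0]*d,b+s[1]*e; return (p+q)/2,np.linalg.norm(p-q)
def proj(c,p):
    f,cx,cy,T=c; x=T[:3,:3].T@(np.array(p)-T[:3,3]); return np.array([cx+f*x[0]/x[2],cy+f*x[1]/x[2]])
def crop(src,dst,u0,v0,u1,v1,k):
    i=cv2.imread(src)[v0:v1,u0:u1]; cv2.imwrite(dst,cv2.resize(i,None,fx=k,fy=k,interpolation=cv2.INTER_CUBIC))
E
python3 - <<'E'
from h import *
crop('pics/top0.png','pics/c1.png',150,90,310,230,5)
crop('pics/side0.png','pics/c2.png',150,140,310,320,3)
E
```

```text
(no output)
```

View pics/c1.png

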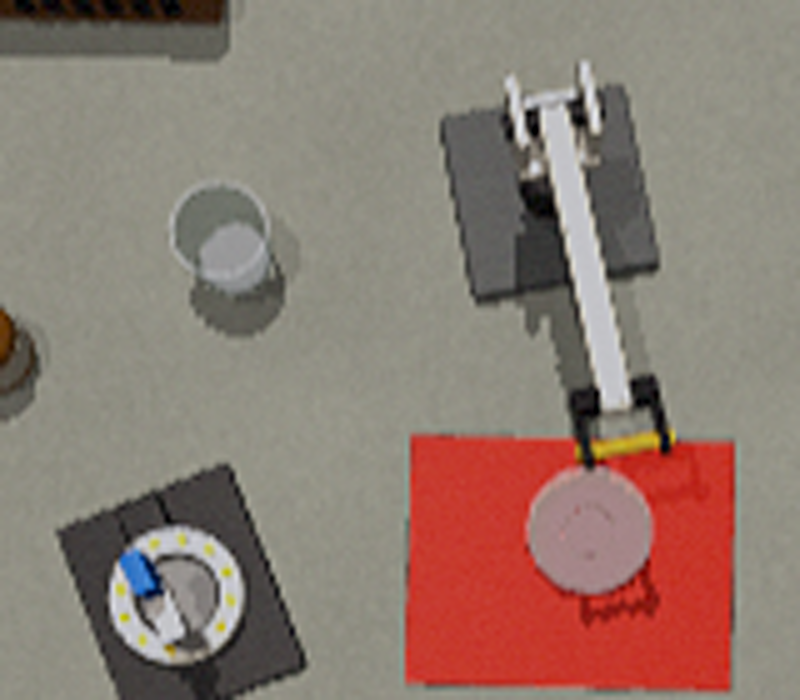

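View pics/c2.png

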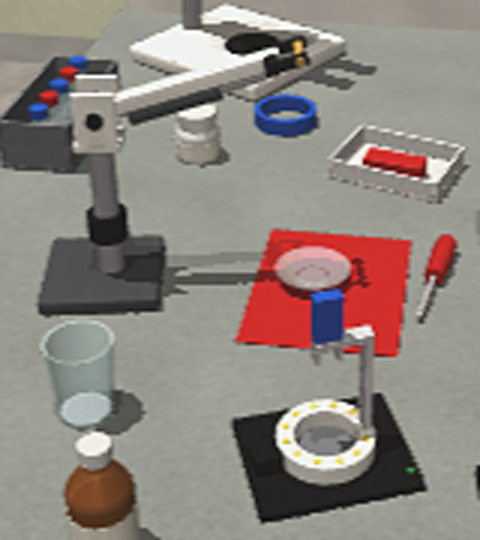

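```bash
python3 - <<'E'
from h import *
t=cv2.imread('pics/top0.png');s=cv2.imread('pics/side0.png')
ct,cs=cam('top'),cam('side')
def comp(img,lo,hi,box,bright=0):
    u0,v0,u1,v1=box; h=cv2.cvtColor(img,cv2.COLOR_BGR2HSV); m=cv2.inRange(h,lo,hi); z=np.zeros_like(m); z[v0:v1,u0:u1]=m[v0:v1,u0:u1]
    n,l,st,c=cv2.connectedComponentsWithStats(z); k=1+np.argmax(st[1:,4]); return c[k],st[k],l==k
bt=comp(t,(100,120,60),(125,255,255),(165,190,200,225)); bs=comp(s,(100,120,40),(125,255,255),(240,225,280,265))
print('blue',bt[:2],bs[:2])
ys,xs=np.nonzero(bt[2]); print('rect',cv2.minAreaRect(np.c_[xs,ys].astype(np.float32)))
p,e=cross(ray(ct,*bt[0]),ray(cs,*bs[0])); print('grip cross',p,e)
# pin: yellow
yt=comp(t,(18,100,80),(35,255,255),(255,165,295,190)); ys_=comp(s,(10,100,80),(35,255,255),(225,140,275,180))
print('pin',yt[:2],ys_[:2])
print('pin top@.275',onz(ct,*yt[0],.275), cross(ray(ct,*yt[0]),ray(cs,*ys_[0])))
ys,xs=np.nonzero(yt[2]); r=cv2.minAreaRect(np.c_[xs,ys].astype(np.float32)); print(r)
b=cv2.boxPoints(r); print([np.round(onz(ct,*q,.28)[:2],4).tolist() for q in b])
# dock corners (from crop)
for u,v in [(58,532),(228,465),(305,662)]: print('dockc',onz(ct,150+u/5,90+v/5,.01))
for u,v in [(441,120),(624,85),(658,268),(478,302)]: print('basec',onz(ct,150+u/5,90+v/5,.018))
# ring white
h=cv2.cvtColor(t,cv2.COLOR_BGR2HSV); 
for u,v in [(177,594)]: print('ring ctr',onz(ct,150+u/5,90+v/5,.03))
E
```

```text
blue (array([177.26666667, 204.31111111]), array([174, 200,   8,  10,  45], dtype=int32)) (array([258.5147929 , 244.76923077]), array([253, 236,  11,  19, 169], dtype=int32))
rect ((177.30880737304688, 204.5146942138672), (9.432422637939453, 4.801960468292236), 59.036251068115234)
grip cross [0.46065716 0.26512235 0.16282672] 0.0011037107571692248
pin (array([274.58695652, 178.34782609]), array([268, 176,  14,   6,  46], dtype=int32)) (array([248.73333333, 155.2       ]), array([247, 153,   4,   5,  15], dtype=int32))
pin top@.275 [ 0.52979907 -0.02444595  0.275     ] (array([ 0.52943793, -0.02417859,  0.2811748 ]), np.float64(0.0012383406567224883))
((274.58233642578125, 178.37060546875), (3.1454918384552, 13.558155059814453), 77.47119140625)
[[0.5287, -0.0048], [0.5379, -0.0417], [0.5292, -0.0437], [0.52, -0.0069]]
dockc [0.5016541 0.3461162 0.01     ]
dockc [0.54995492 0.23328733 0.01      ]
dockc [0.41785467 0.17650737 0.01      ]
basec [0.79111339 0.09551337 0.018     ]
basec [ 0.8187913  -0.02948769  0.018     ]
basec [ 0.69097145 -0.05501102  0.018     ]
basec [0.66454412 0.06681943 0.018     ]
ring ctr [0.45980981 0.26097207 0.03      ]
```

```bash
cat >> h.py <<'E'
def delta(p,yaw_deg):
    """shift (cm) and rotvec (deg) in the tool frame to bring TCP to p, tool down with tool x at yaw"""
    o=status.get_obs(); A=rot(o['eef_rot']).as_matrix(); y=np.radians(yaw_deg); c,s=np.cos(y),np.sin(y)
    B=np.array([[c,s,0],[s,-c,0],[0,0,-1]])
    tx=A[:,0]; print('now',np.round(o['eef_pos'],4),'yaw',np.round(np.degrees(np.arctan2(tx[1],tx[0])),2))
    print('lin cm',np.round(A.T@(np.array(p)-o['eef_pos'])*100,2),'rot',np.round(np.degrees(R.from_matrix(A.T@B).as_rotvec()),2))
def light(p,yaw): pass
E
python3 -c "
from h import *
delta([.37,-.10,.34],20.6);delta([.46,.262,.31],23.2)"
```

```text
now [ 0.2024 -0.5377  0.2306] yaw 20.61
lin cm [ 31.1  -35.09 -10.89] rot [-0.08 -0.01  0.01]
now [ 0.2024 -0.5377  0.2306] yaw 20.61
lin cm [ 52.27 -65.8   -7.84] rot [-0.08 -0.02 -2.59]
```

```bash
python3 -m handwheel '[{"grip":8.5,"linear":[2,-2,-3],"rotation":[0,0,0]},{"grip":8.5,"linear":[4.5,-5,-6],"rotation":[0,0,0]},{"grip":8.5,"linear":[7,-8,-8],"rotation":[0,0,0]},{"grip":8.5,"linear":[9.5,-11,-10],"rotation":[0,0,0]},{"grip":8.5,"linear":[12,-14,-11],"rotation":[0,0,0]},{"grip":8.5,"linear":[14.5,-17,-11],"rotation":[0,0,0]},{"grip":8.5,"linear":[17,-20,-11],"rotation":[0,0,0]},{"grip":8.5,"linear":[19.5,-23,-11],"rotation":[0,0,0]},{"grip":8.5,"linear":[22,-26,-11],"rotation":[0,0,0]},{"grip":8.5,"linear":[24.5,-29,-11],"rotation":[0,0,0]},{"grip":8.5,"linear":[27,-32,-11],"rotation":[0,0,0]},{"grip":8.5,"linear":[29.5,-35,-11],"rotation":[0,0,0]}]'; python3 -c "
from h import *
delta([.46,.262,.31],23.2)"
```

```text
time_s: 1.15
eef_pos: [0.3553, -0.1048, 0.3414]
eef_rot: [0.0, 0.984, 0.179, 0.0]
wrist_force: [1.4, -0.8, -0.0]
opening: 0.994
now [ 0.3553 -0.1048  0.3414] yaw 20.59
lin cm [ 22.7  -30.66   3.13] rot [ 0.04 -0.03 -2.61]
```

```bash
python3 -m handwheel '[{"grip":8.5,"linear":[2.2,-3,0],"rotation":[0,0,0]},{"grip":8.5,"linear":[4.4,-6,0],"rotation":[0,0,0]},{"grip":8.5,"linear":[6.6,-9,0],"rotation":[0,0,-0.5]},{"grip":8.5,"linear":[8.8,-12,0],"rotation":[0,0,-1]},{"grip":8.5,"linear":[11,-15,0],"rotation":[0,0,-1.5]},{"grip":8.5,"linear":[13.2,-18,0],"rotation":[0,0,-2]},{"grip":8.5,"linear":[15.4,-21,0],"rotation":[0,0,-2.6]},{"grip":8.5,"linear":[17.6,-24,0.5],"rotation":[0,0,-2.6]},{"grip":8.5,"linear":[19.5,-26.5,1],"rotation":[0,0,-2.6]},{"grip":8.5,"linear":[21,-28.5,2],"rotation":[0,0,-2.6]},{"grip":8.5,"linear":[22.2,-30,2.7],"rotation":[0,0,-2.6]},{"grip":8.5,"linear":[22.7,-30.7,3.1],"rotation":[0,0,-2.6]}]'; python3 -m handwheel '[{"grip":8.5,"linear":[0,0,0],"rotation":[0,0,0]},{"grip":8.5,"linear":[0,0,0],"rotation":[0,0,0]},{"grip":8.5,"linear":[0,0,0],"rotation":[0,0,0]}]'; python3 -c "
from h import *
delta([.46,.262,.31],23.2)
cv2.imwrite('pics/w1.png',cams.camera('wrist')[:,:,::-1])"
```

```text
time_s: 2.15
eef_pos: [0.4593, 0.2626, 0.3086]
eef_rot: [-0.0, 0.979, 0.202, -0.001]
wrist_force: [-0.8, -0.5, -0.8]
opening: 0.994
time_s: 2.4
eef_pos: [0.4598, 0.2596, 0.3108]
eef_rot: [0.0, 0.98, 0.201, 0.0]
wrist_force: [0.5, -0.2, 0.5]
opening: 0.993
now [0.4598 0.2596 0.3108] yaw 23.17
lin cm [ 0.12 -0.21  0.08] rot [ 0.03 -0.02 -0.03]
```

View pics/w1.png

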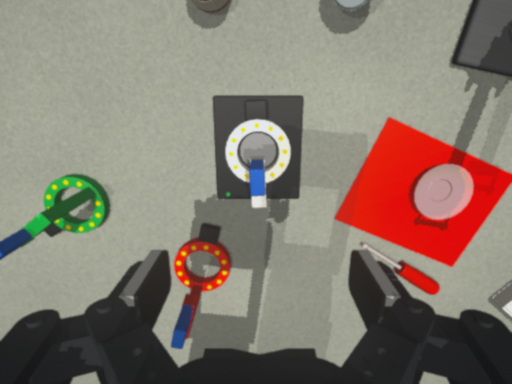

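The wrist view shows the ring centred at about (257,150), the blue grip at (258,180) and the bar end at (259,203). They're nearly in line with the tool's x axis. Next I'll measure with masks.

```bash
python3 - <<'E'
from h import *
i=cv2.imread('pics/w1.png'); c=cam('wrist'); h=cv2.cvtColor(i,cv2.COLOR_BGR2HSV)
m=cv2.inRange(h,(100,120,40),(125,255,255)); z=np.zeros_like(m); z[140:230,235:285]=m[140:230,235:285]
ys,xs=np.nonzero(z); print(len(xs),xs.min(),xs.max(),ys.min(),ys.max())
for y in range(ys.min(),ys.max()+1,3): r=xs[ys==y]; print(y,r.min(),r.max(),end=' | ')
r=cv2.minAreaRect(np.c_[xs,ys].astype(np.float32)); print(r); print(cv2.boxPoints(r))
# ring: white low-sat
w=cv2.inRange(h,(0,0,190),(179,60,255)); q=np.zeros_like(w); q[110:215,215:300]=w[110:215,215:300]
n,l,st,ce=cv2.connectedComponentsWithStats(q); print(st[1:][st[1:,4]>20],ce[1:][st[1:,4]>20])
ct=cv2.findContours(q,cv2.RETR_EXTERNAL,cv2.CHAIN_APPROX_NONE)[0]; ct=max(ct,key=len)
hull=ct[ct[:,0,1]<172]; e=cv2.fitEllipse(hull); print('ring',e, onz(c,*e[0],.03))
crop('pics/w1.png','pics/c3.png',205,85,310,215,4)
for z in (.182,): print([onz(c,u,v,z)[:2].round(4).tolist() for u,v in cv2.boxPoints(r)])
E
```

```text
473 249 264 161 195
161 252 261 | 164 251 261 | 167 250 262 | 170 250 263 | 173 250 263 | 176 250 263 | 179 250 263 | 182 250 263 | 185 249 263 | 188 250 264 | 191 250 264 | 194 250 263 | ((256.0199890136719, 177.8599853515625), (34.11405944824219, 14.92143440246582), 86.8201675415039)
[[247.6246  161.24307]
 [262.52304 160.41537]
 [264.41537 194.4769 ]
 [249.51694 195.3046 ]]
[[ 226  120   64   62 1384]
 [ 252  196   14   12  156]] [[257.4783237  147.19580925]
 [258.42307692 201.15384615]]
ring ((257.6123046875, 148.54408264160156), (53.44738006591797, 60.06954574584961), 89.75690460205078) [0.46491004 0.26418077 0.03      ]
[[0.4749, 0.2771], [0.4809, 0.2652], [0.4522, 0.2509], [0.446, 0.2633]]
```

View pics/c3.png

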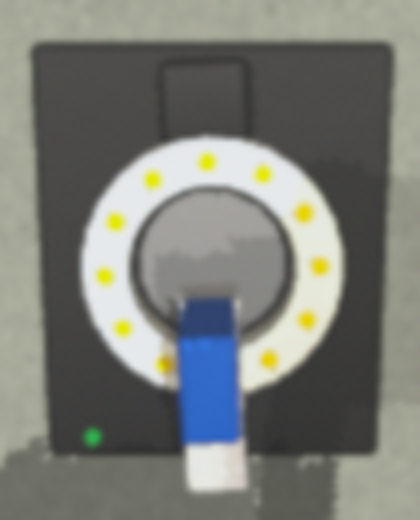

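```bash
python3 - <<'E'
from h import *
c=cam('wrist')
P=lambda u,v,z:onz(c,205+(u+.5)/4-.5,85+(v+.5)/4-.5,z)
for a in [((180,338),(239,338),(183,442),(241,442))]:
    q=[P(u,v,.182) for u,v in a]; print(np.round(q,4)); print('ctr',np.mean(q,0)); d=(q[0]+q[1]-q[2]-q[3]); print(np.degrees(np.arctan2(d[1],d[0])),np.linalg.norm(d)/2,np.linalg.norm(q[0]-q[1]))
for z,pts in ((.01,[(32,45),(392,45),(377,452),(50,455)]),(.028,[(160,60),(250,60)]),(.03,[(212,265)])):
    q=[P(u,v,z) for u,v in pts]; print(z,np.round(q,4)); print(np.mean(q,0))
q=[P(u,v,.136) for u,v in ((187,490),(247,487))]; print(np.round(q,4),np.mean(q,0))
E
```

```text
[[0.469  0.2727 0.182 ]
 [0.4742 0.2605 0.182 ]
 [0.4465 0.2626 0.182 ]
 [0.4518 0.2503 0.182 ]]
ctr [0.46036983 0.26151998 0.182     ]
24.371494449490854 0.024631227450258194 0.013277526007836762
0.01 [[0.5041 0.3478 0.01  ]
 [0.5525 0.2347 0.01  ]
 [0.4178 0.1765 0.01  ]
 [0.3681 0.2896 0.01  ]]
[0.46060128 0.26217529 0.01      ]
0.028 [[0.5174 0.3051 0.028 ]
 [0.529  0.2779 0.028 ]]
[0.52318602 0.29149144 0.028     ]
0.03 [[0.462  0.2629 0.03  ]]
[0.46195332 0.26290295 0.03      ]
[[0.4198 0.2517 0.136 ]
 [0.427  0.2369 0.136 ]] [0.42341941 0.24430763 0.136     ]
```

```bash
python3 -c "
from h import *
delta([.4605,.2617,.2],24.7);delta([.4605,.2617,.146],24.7)"
```

```text
now [0.4599 0.2595 0.311 ] yaw 23.15
lin cm [ 0.13 -0.18 11.1 ] rot [ 0.02 -0.05 -1.55]
now [0.4599 0.2595 0.311 ] yaw 23.15
lin cm [ 0.13 -0.18 16.5 ] rot [ 0.02 -0.05 -1.55]
```

```bash
python3 -m handwheel '[{"grip":8.5,"linear":[0.1,-0.2,2],"rotation":[0,0,-1]},{"grip":8.5,"linear":[0.1,-0.2,4],"rotation":[0,0,-1.5]},{"grip":8.5,"linear":[0.1,-0.2,6],"rotation":[0,0,-1.5]},{"grip":6,"linear":[0.1,-0.2,7.5],"rotation":[0,0,-1.5]},{"grip":6,"linear":[0.1,-0.2,8.5],"rotation":[0,0,-1.5]},{"grip":6,"linear":[0.1,-0.2,9],"rotation":[0,0,-1.5]},{"grip":6,"linear":[0.1,-0.2,9],"rotation":[0,0,-1.5]},{"grip":6,"linear":[0.1,-0.2,9],"rotation":[0,0,-1.5]},{"grip":6,"linear":[0.1,-0.2,9],"rotation":[0,0,-1.5]}]'; python3 -c "
from h import *
delta([.4605,.2617,.146],24.7)
cv2.imwrite('pics/w2.png',cams.camera('wrist')[:,:,::-1])"
```

```text
time_s: 3.2
eef_pos: [0.4607, 0.2628, 0.2216]
eef_rot: [-0.0, 0.977, 0.214, 0.001]
wrist_force: [0.2, -0.0, -0.8]
opening: 0.705
now [0.4607 0.2628 0.2216] yaw 24.7
lin cm [-0.08  0.09  7.56] rot [ 0.02 -0.13 -0.  ]
```

View pics/w2.png

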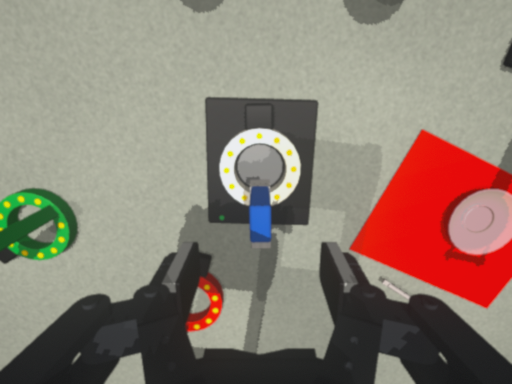

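The grip now appears upright in the image at u≈260, v 206–243, so the yaw matches. I'll check its centre.

```bash
python3 - <<'E'
from h import *
crop('pics/w2.png','pics/c4.png',225,120,300,255,4)
i=cv2.imread('pics/w2.png'); c=cam('wrist'); h=cv2.cvtColor(i,cv2.COLOR_BGR2HSV)
m=cv2.inRange(h,(100,120,130),(125,255,255)); z=np.zeros_like(m); z[180:250,235:290]=m[180:250,235:290]
ys,xs=np.nonzero(z); print(xs.min(),xs.max(),ys.min(),ys.max())
r=cv2.minAreaRect(np.c_[xs,ys].astype(np.float32)); print(r); print(onz(c,*r[0],.182))
E
```

```text
250 270 205 237
((260.0, 221.0), (32.0, 20.0), 90.0)
[0.46166786 0.26262454 0.182     ]
```

View pics/c4.png

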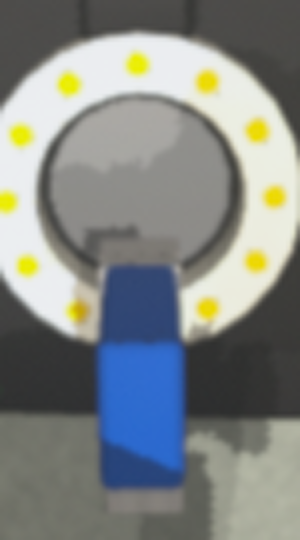

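```bash
python3 -m handwheel '[{"grip":6,"linear":[0,0,1],"rotation":[0,0,0]},{"grip":6,"linear":[0,0,2.2],"rotation":[0,0,0]},{"grip":6,"linear":[0,0,3.6],"rotation":[0,0,0]},{"grip":6,"linear":[0,0,5],"rotation":[0,0,0]},{"grip":6,"linear":[0,0,6.2],"rotation":[0,0,0]},{"grip":6,"linear":[0,0,7.1],"rotation":[0,0,0]},{"grip":6,"linear":[0,0,7.5],"rotation":[0,0,0]},{"grip":5,"linear":[0,0,7.5],"rotation":[0,0,0]},{"grip":4,"linear":[0,0,7.5],"rotation":[0,0,0]},{"grip":3,"linear":[0,0,7.5],"rotation":[0,0,0]},{"grip":2,"linear":[0,0,7.5],"rotation":[0,0,0]},{"grip":2,"linear":[0,0,7.5],"rotation":[0,0,0]}]'; python3 -c "
from h import *
delta([.4605,.2617,.146],24.7)
cv2.imwrite('pics/w3.png',cams.camera('wrist')[:,:,::-1])"
```

```text
time_s: 4.25
eef_pos: [0.4603, 0.2629, 0.146]
eef_rot: [-0.0, 0.977, 0.214, 0.001]
wrist_force: [-1.2, 1.0, 0.7]
opening: 0.236
now [0.4603 0.2629 0.146 ] yaw 24.72
lin cm [-0.04  0.12  0.  ] rot [ 0.01 -0.08  0.02]
```

View pics/w3.png

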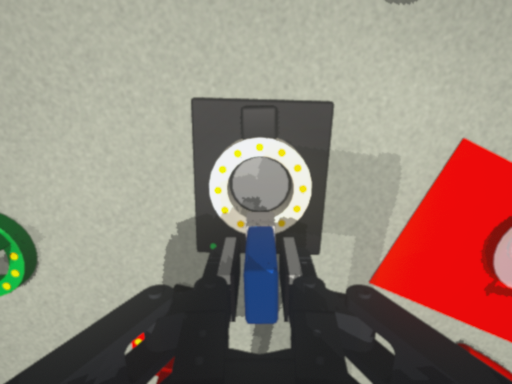

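The fingers now stand evenly on both sides of the grip at u 237–290, with the grip between them. I'll close.

```bash
python3 -m handwheel '[{"grip":1.5,"linear":[0,0,0],"rotation":[0,0,0]},{"grip":1,"linear":[0,0,0],"rotation":[0,0,0]},{"grip":0.5,"linear":[0,0,0],"rotation":[0,0,0]},{"grip":0,"linear":[0,0,0],"rotation":[0,0,0]},{"grip":0,"linear":[0,0,0],"rotation":[0,0,0]},{"grip":0,"linear":[0,0,0],"rotation":[0,0,0]},{"grip":0,"linear":[0,0,0],"rotation":[0,0,0]},{"grip":0,"linear":[0,0,0],"rotation":[0,0,0]}]';  python3 -m handwheel '[{"grip":0,"linear":[0,0,-0.3],"rotation":[0,0,0]},{"grip":0,"linear":[0,0,-0.8],"rotation":[0,0,0]},{"grip":0,"linear":[0,0,-1.5],"rotation":[0,0,0]},{"grip":0,"linear":[0,0,-2.2],"rotation":[0,0,0]},{"grip":0,"linear":[0,0,-2.8],"rotation":[0,0,0]},{"grip":0,"linear":[0,0,-3],"rotation":[0,0,0]},{"grip":0,"linear":[0,0,-3],"rotation":[0,0,0]},{"grip":0,"linear":[0,0,-3],"rotation":[0,0,0]},{"grip":0,"linear":[0,0,-3],"rotation":[0,0,0]},{"grip":0,"linear":[0,0,-3],"rotation":[0,0,0]}]'; python3 -c "
from h import *
o=status.get_obs(); print(o['wrist_force'],o['torque'],o['opening'],o['joint_efforts'])
cv2.imwrite('pics/w4.png',cams.camera('wrist')[:,:,::-1])
cv2.imwrite('pics/s4.png',cams.camera('side')[:,:,::-1])
crop('pics/s4.png','pics/c5.png',150,130,310,330,3)"
```

```text
time_s: 4.97
eef_pos: [0.4603, 0.2627, 0.1458]
eef_rot: [0.0, 0.977, 0.214, 0.0]
wrist_force: [-0.5, -3.2, 5.8]
opening: 0.156
time_s: 5.8
eef_pos: [0.4595, 0.2627, 0.1749]
eef_rot: [-0.0, 0.977, 0.214, -0.0]
wrist_force: [0.8, 0.7, -4.9]
opening: 0.156
[ 0.7681131   0.73013766 -4.88520734] [-0.00386663 -0.03391087 -0.00723564] 0.15647394397520376 [ 9.09558818e-03 -4.23684669e+01 -3.49307871e+01  6.93539937e-05
  3.12522578e-03  3.87003479e-05]
```

View pics/w4.png

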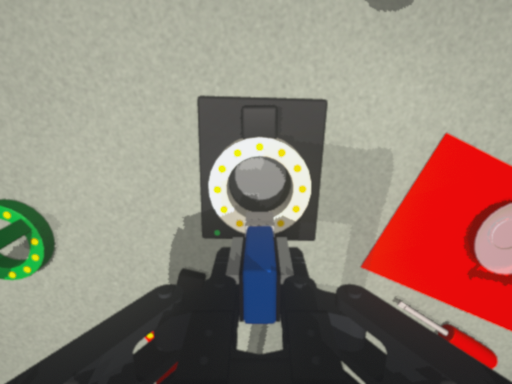

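View pics/c5.png

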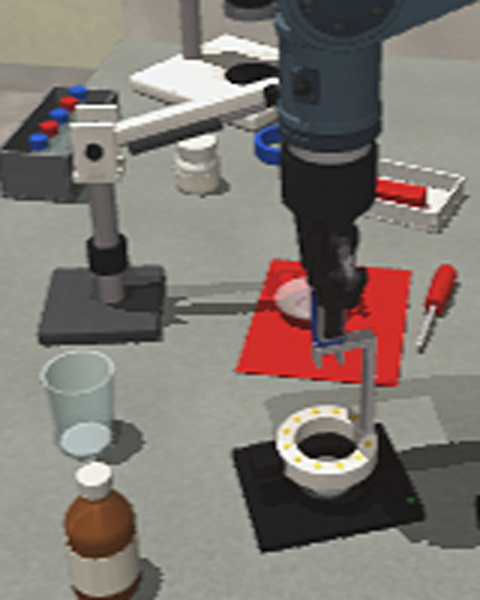

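The light is lifted cleanly, stays level and still sits centred in the fingers; the wrist reads about −5 N. Next: raise it and carry it to a point in front of the fork.

```bash
python3 -c "
from h import *
y=np.radians(12.2);p=np.array([.5298,-.0244]);b=p-.11*np.array([np.cos(y),np.sin(y)])
print(b)
delta([*b,.321],12.2)"
```

```text
[ 0.42228425 -0.04764573]
now [0.4596 0.2627 0.1749] yaw 24.71
lin cm [-16.38  26.63 -14.6 ] rot [-0.    0.04 12.51]
```

```bash
python3 -m handwheel '[{"grip":0,"linear":[0,0,-1],"rotation":[0,0,0]},{"grip":0,"linear":[0,0,-2.5],"rotation":[0,0,0]},{"grip":0,"linear":[0,0,-4.5],"rotation":[0,0,0]},{"grip":0,"linear":[0,0,-6.5],"rotation":[0,0,0]},{"grip":0,"linear":[0,0,-8.5],"rotation":[0,0,0]},{"grip":0,"linear":[-0.6,1,-10.5],"rotation":[0,0,0.5]},{"grip":0,"linear":[-1.5,2.4,-12.2],"rotation":[0,0,1]},{"grip":0,"linear":[-2.5,4.1,-13.6],"rotation":[0,0,2]},{"grip":0,"linear":[-3.7,6,-14.3],"rotation":[0,0,3]},{"grip":0,"linear":[-5,8,-14.6],"rotation":[0,0,4]},{"grip":0,"linear":[-6.2,10,-14.6],"rotation":[0,0,5]},{"grip":0,"linear":[-7.4,12,-14.6],"rotation":[0,0,6]}]'; python3 -c "
from h import *
b=[ 0.4223, -0.0476]
delta([*b,.321],12.2)"
```

```text
time_s: 6.9
eef_pos: [0.4426, 0.1219, 0.3225]
eef_rot: [0.0, 0.987, 0.162, 0.001]
wrist_force: [-0.3, -0.5, -3.3]
opening: 0.156
now [0.4426 0.1219 0.3225] yaw 18.69
lin cm [-7.35 15.41  0.15] rot [ 0.02 -0.09  6.49]
```

```bash
python3 -m handwheel '[{"grip":0,"linear":[-1,2,0],"rotation":[0,0,1]},{"grip":0,"linear":[-2,4,0],"rotation":[0,0,2]},{"grip":0,"linear":[-2.9,6,0],"rotation":[0,0,3]},{"grip":0,"linear":[-3.9,8,0],"rotation":[0,0,4]},{"grip":0,"linear":[-4.8,10,0],"rotation":[0,0,5]},{"grip":0,"linear":[-5.7,12,0],"rotation":[0,0,6]},{"grip":0,"linear":[-6.5,13.6,0],"rotation":[0,0,6.5]},{"grip":0,"linear":[-7.1,14.8,0],"rotation":[0,0,6.5]},{"grip":0,"linear":[-7.35,15.4,0],"rotation":[0,0,6.5]},{"grip":0,"linear":[-7.35,15.4,0],"rotation":[0,0,6.5]},{"grip":0,"linear":[-7.35,15.4,0],"rotation":[0,0,6.5]},{"grip":0,"linear":[-7.35,15.4,0],"rotation":[0,0,6.5]}]'; python3 -c "
from h import *
b=[ 0.4223, -0.0476]
delta([*b,.321],12.2)
cv2.imwrite('pics/w5.png',cams.camera('wrist')[:,:,::-1])
cv2.imwrite('pics/s5.png',cams.camera('side')[:,:,::-1])
cv2.imwrite('pics/t5.png',cams.camera('top')[:,:,::-1])
f=[status.get_obs()['wrist_force']]
print(f)
crop('pics/s5.png','pics/c6.png',150,110,310,290,3)"
```

```text
time_s: 7.9
eef_pos: [0.4227, -0.0459, 0.3215]
eef_rot: [-0.0, 0.994, 0.107, 0.0]
wrist_force: [-0.1, -0.2, -3.3]
opening: 0.157
now [ 0.4227 -0.0459  0.3215] yaw 12.25
lin cm [-0.07  0.16  0.05] rot [-0.02 -0.02  0.05]
[array([-0.38270113,  0.21472318, -3.6629479 ])]
```

View pics/w5.png

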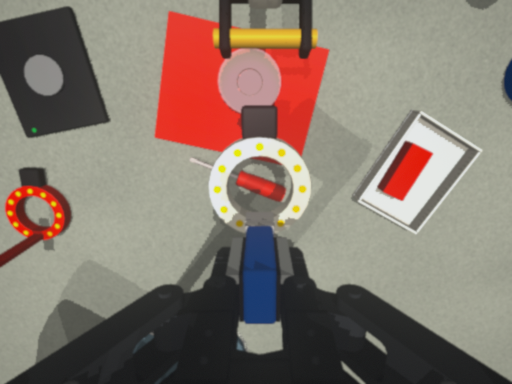

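View pics/c6.png

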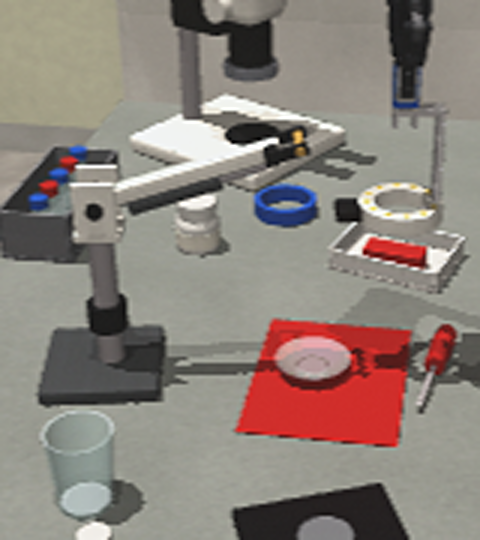

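View pics/t5.png

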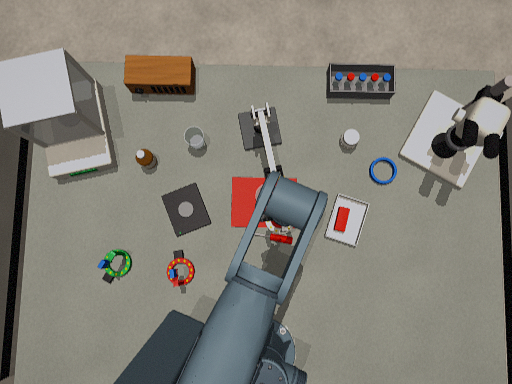

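The wrist view shows the brass pin ahead at v≈38, u 213–318, with the fork cheeks at u≈225 and 306. It is slightly right of the tool centre line.

```bash
cat > pin.py <<'E'
from h import *
import sys
def pin(src,c,z=.2748,vmax=110):
    i=cv2.imread(src); h=cv2.cvtColor(i,cv2.COLOR_BGR2HSV)
    m=cv2.inRange(h,(15,110,60),(35,255,255)); m[vmax:]=0; m[:,:150]=0; m[:,400:]=0
    n,l,st,ce=cv2.connectedComponentsWithStats(m); 
    ys,xs=np.nonzero(m); 
    k=np.ones(len(xs),bool)
    for _ in range(3):
        a,b=np.polyfit(xs[k],ys[k],1); k=abs(ys-a*xs-b)<14
    u0,u1=xs[k].min(),xs[k].max()
    print('pix',u0,u1,'slope',a)
    P,Q=onz(c,u0,a*u0+b,z),onz(c,u1,a*u1+b,z); d=P-Q
    print('pin ctr',(P+Q)/2,'len',np.linalg.norm(d),'yaw',np.degrees(np.arctan2(-d[0],d[1])))
if __name__=='__main__': pin(sys.argv[1],cam('wrist'))
E
python3 pin.py pics/w5.png; python3 - <<'E'
from h import *
crop('pics/w5.png','pics/c7.png',200,0,330,120,6)
E
```

```text
pix 213 317 slope 0.002796164092071604
pin ctr [ 0.52875521 -0.02614295  0.2748    ] len 0.05771397315203356 yaw 12.137176284951943
```

View pics/c7.png

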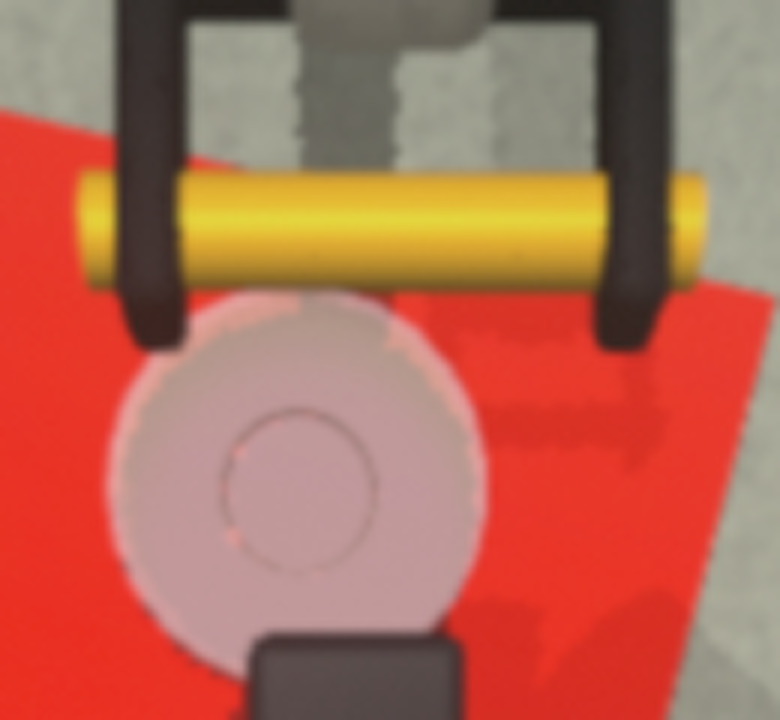

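```bash
python3 - <<'E'
from h import *
o=status.get_obs(); c=cam('wrist',o); A=rot(o['eef_rot']).as_matrix()
i=cv2.imread('pics/w5.png')
g=cv2.cvtColor(i,cv2.COLOR_BGR2HSV); w=cv2.inRange(g,(0,0,170),(179,70,255)); w[:,:200]=0; w[:,320:]=0; w[:132]=0; w[240:]=0
ct=max(cv2.findContours(w,cv2.RETR_EXTERNAL,cv2.CHAIN_APPROX_NONE)[0],key=len); ct=ct[ct[:,0,1]<205]; e=cv2.fitEllipse(ct); print(e)
p=onz(c,*e[0],o['eef_pos'][2]-.116); print('ring centre in tool',A.T@(p-o['eef_pos']))
# battery end top edge z=18
crop('pics/w5.png','pics/c8.png',200,90,330,250,5)
b=onz(c,200+356/6,632/6,o['eef_pos'][2]-.118); print('batt end',A.T@(b-o['eef_pos']))
E
```

```text
((257.59423828125, 176.96463012695312), (71.68180847167969, 107.90557861328125), 92.34161376953125)
ring centre in tool [ 0.00959971 -0.00142924  0.11600096]
batt end [6.91570080e-02 5.74971862e-05 1.18004930e-01]
```

View pics/c8.png

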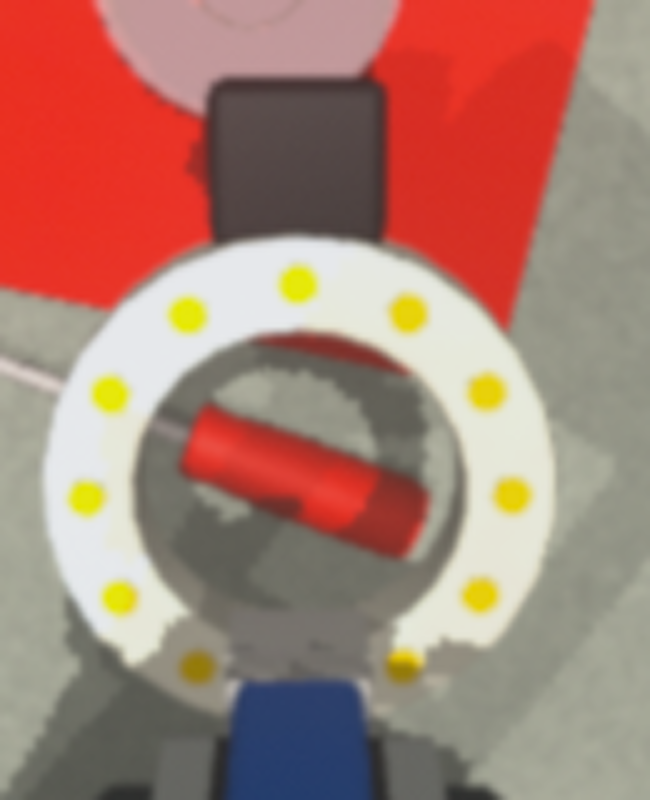

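```bash
python3 -c "
from h import *
delta([.5292,-.0260,.3215],12.1)"
```

```text
now [ 0.4227 -0.0459  0.3213] yaw 12.29
lin cm [ 1.083e+01  3.200e-01 -1.000e-02] rot [-0.01 -0.    0.19]
```

```bash
python3 -m handwheel '[{"grip":0,"linear":[0.5,0.1,0],"rotation":[0,0,0]},{"grip":0,"linear":[1.3,0.2,0],"rotation":[0,0,0.2]},{"grip":0,"linear":[2.3,0.3,0],"rotation":[0,0,0.2]},{"grip":0,"linear":[3.3,0.3,0],"rotation":[0,0,0.2]},{"grip":0,"linear":[4.3,0.3,0],"rotation":[0,0,0.2]},{"grip":0,"linear":[5.1,0.3,0],"rotation":[0,0,0.2]},{"grip":0,"linear":[5.6,0.3,0],"rotation":[0,0,0.2]},{"grip":0,"linear":[5.6,0.3,0],"rotation":[0,0,0.2]},{"grip":0,"linear":[5.6,0.3,0],"rotation":[0,0,0.2]},{"grip":0,"linear":[5.6,0.3,0],"rotation":[0,0,0.2]},{"grip":0,"linear":[5.6,0.3,0],"rotation":[0,0,0.2]}]'; python3 -c "
from h import *
cv2.imwrite('pics/w6.png',cams.camera('wrist')[:,:,::-1])
cv2.imwrite('pics/s6.png',cams.camera('side')[:,:,::-1])
crop('pics/s6.png','pics/c9.png',190,110,310,220,5)"; python3 pin.py pics/w6.png
```

```text
time_s: 8.97
eef_pos: [0.4777, -0.0377, 0.3213]
eef_rot: [0.0, 0.995, 0.105, -0.0]
wrist_force: [-0.1, -0.5, -3.9]
opening: 0.158Traceback (most recent call last):
  File "pin.py", line 15, in <module>
    if __name__=='__main__': pin(sys.argv[1],cam('wrist'))
                             ~~~^^^^^^^^^^^^^^^^^^^^^^^^^^
  File "pin.py", line 10, in pin
    a,b=np.polyfit(xs[k],ys[k],1); k=abs(ys-a*xs-b)<14
        ~~~~~~~~~~^^^^^^^^^^^^^^^
    raise TypeError("expected non-empty vector for x")
TypeError: expected non-empty vector for x
```

View pics/w6.png

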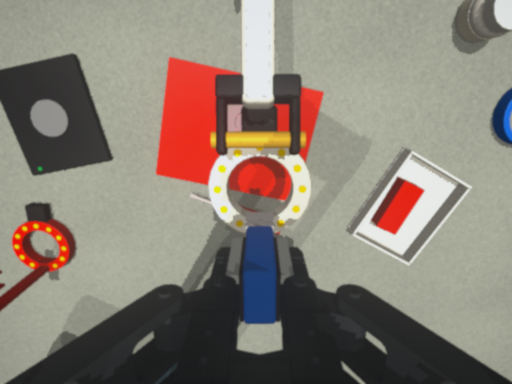

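View pics/c9.png

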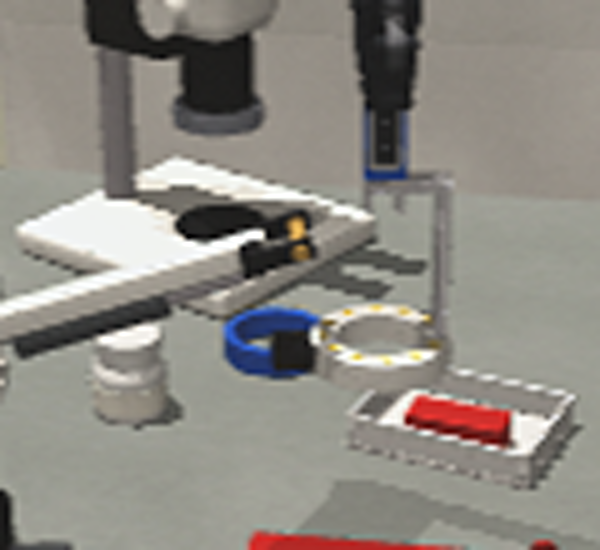

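The pin is now at v≈139, u 211–305, over the ring's front edge. I'll measure it in that band, leaving out the yellow LEDs below it.

```bash
python3 - <<'E'
from h import *
crop('pics/w6.png','pics/d1.png',195,60,325,190,5)
i=cv2.imread('pics/w6.png'); h=cv2.cvtColor(i,cv2.COLOR_BGR2HSV); c=cam('wrist')
m=cv2.inRange(h,(15,110,60),(35,255,255)); m[:128]=0; m[149:]=0; m[:,:200]=0; m[:,320:]=0
xs0=np.nonzero(m)[1]; print(xs0.min(),xs0.max())
pts=[]
for u in list(range(212,218))+list(range(234,292)):
    r=np.nonzero(m[:,u])[0]
    if len(r): pts.append((u,r.min(),r.max()))
pts=np.array(pts); print(pts[::8].tolist())
mid=(pts[:,1]+pts[:,2])/2; a,b=np.polyfit(pts[:,0],mid,1); print(a)
P,Q=[onz(c,u,a*u+b,.2748) for u in (xs0.min(),xs0.max())]; d=P-Q; print((P+Q)/2,np.linalg.norm(d),np.degrees(np.arctan2(-d[0],d[1])))
o=status.get_obs();A=rot(o['eef_rot']).as_matrix();print('pin in tool',A.T@((P+Q)/2-o['eef_pos']))
E
```

```text
210 305
[[212, 132, 146], [237, 132, 147], [245, 131, 147], [253, 131, 147], [261, 131, 148], [269, 131, 147], [277, 132, 147], [285, 132, 147]]
0.0005513189470920817
[ 0.52817876 -0.02608724  0.2748    ] 0.05796946677679202 11.99384979522051
pin in tool [ 0.05175751 -0.00095255  0.04662384]
```

View pics/d1.png

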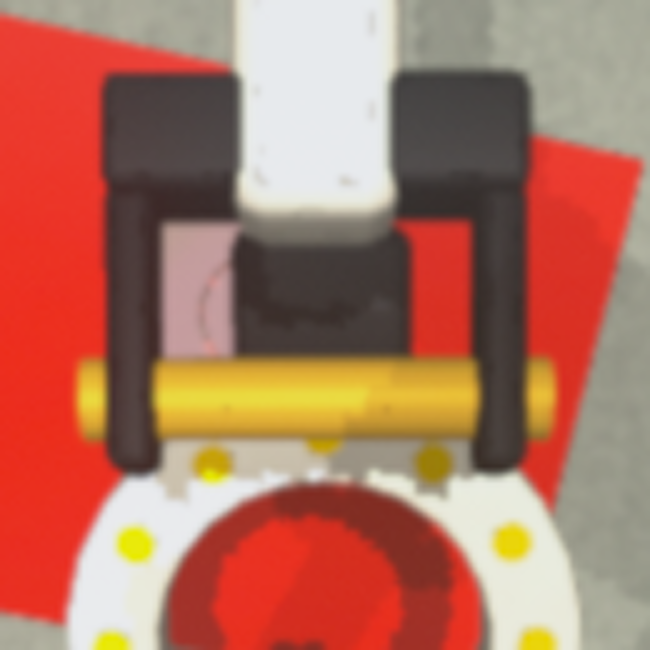

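```bash
python3 -m handwheel '[{"grip":0,"linear":[0.4,-0.1,0],"rotation":[0,0,0]},{"grip":0,"linear":[1.1,-0.1,0],"rotation":[0,0,0]},{"grip":0,"linear":[2,-0.1,0],"rotation":[0,0,0]},{"grip":0,"linear":[3,-0.1,0],"rotation":[0,0,0]},{"grip":0,"linear":[4,-0.1,0],"rotation":[0,0,0]},{"grip":0,"linear":[4.7,-0.1,0],"rotation":[0,0,0]},{"grip":0,"linear":[5.1,-0.1,0],"rotation":[0,0,0]},{"grip":0,"linear":[5.2,-0.1,0],"rotation":[0,0,0]},{"grip":0,"linear":[5.2,-0.1,0],"rotation":[0,0,0]},{"grip":0,"linear":[5.2,-0.1,0],"rotation":[0,0,0]},{"grip":0,"linear":[5.2,-0.1,0],"rotation":[0,0,0]},{"grip":0,"linear":[5.2,-0.1,0],"rotation":[0,0,0]}]'; python3 -c "
from h import *
delta([.5286,-.0261,.3215],12.1)
for n in ('wrist','side','top'): cv2.imwrite('pics/%s7.png'%n,cams.camera(n)[:,:,::-1])
crop('pics/side7.png','pics/d2.png',190,110,310,220,6)
F=[status.get_obs()['wrist_force']]
print(F)"
```

```text
time_s: 10.07
eef_pos: [0.5284, -0.026, 0.3214]
eef_rot: [0.0, 0.995, 0.105, 0.0]
wrist_force: [-0.1, -0.2, -4.9]
opening: 0.153
now [ 0.5284 -0.026   0.3214] yaw 12.0
lin cm [ 0.02  0.02 -0.01] rot [ 0.01 -0.01 -0.1 ]
[array([ 0.52285271,  0.99431389, -3.61356156])]
```

View pics/wrist7.png

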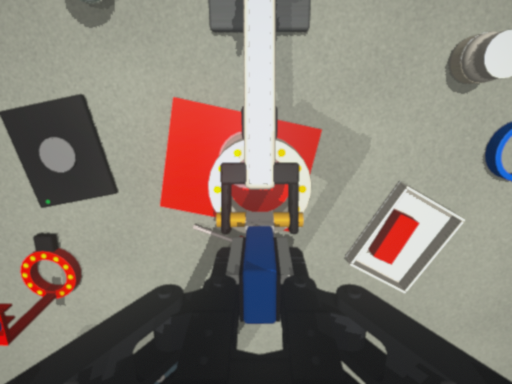

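View pics/d2.png

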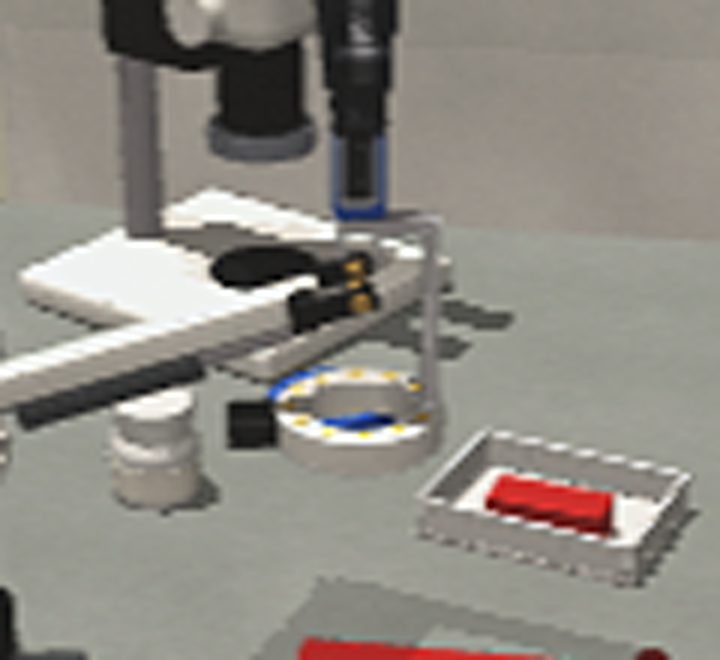

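In the side view the hook's lips straddle the pin at crop (358,290). In the wrist view the pin ends show at v≈219 just in front of the fingers, so I can recheck the offset.

```bash
python3 - <<'E'
from h import *
i=cv2.imread('pics/wrist7.png'); h=cv2.cvtColor(i,cv2.COLOR_BGR2HSV); o=status.get_obs(); c=cam('wrist',o);A=rot(o['eef_rot']).as_matrix()
m=cv2.inRange(h,(12,110,50),(35,255,255)); m[:200]=0; m[245:]=0; m[:,:210]=0; m[:,310:]=0
ys,xs=np.nonzero(m)
for u in list(range(213,246,2))+list(range(276,306,2)):
    r=ys[xs==u]; print(u,(r.min(),r.max()) if len(r) else None,end='; ')
crop('pics/wrist7.png','pics/d3.png',205,190,315,250,7)
for z in (.2748,):
  for v in (219,220): print(A.T@(onz(c,260,v,z)-o['eef_pos']))
  print(A.T@(onz(c,(xs.min()+xs.max())/2,219.5,z)-o['eef_pos']))
E
```

```text
213 None; 215 (np.int64(217), np.int64(217)); 217 (np.int64(213), np.int64(226)); 219 (np.int64(213), np.int64(226)); 221 (np.int64(209), np.int64(226)); 223 None; 225 None; 227 None; 229 (np.int64(215), np.int64(224)); 231 (np.int64(212), np.int64(227)); 233 (np.int64(213), np.int64(226)); 235 (np.int64(212), np.int64(226)); 237 (np.int64(212), np.int64(226)); 239 (np.int64(212), np.int64(225)); 241 (np.int64(212), np.int64(225)); 243 (np.int64(212), np.int64(225)); 245 (np.int64(213), np.int64(220)); 276 (np.int64(212), np.int64(225)); 278 (np.int64(212), np.int64(225)); 280 (np.int64(212), np.int64(226)); 282 (np.int64(212), np.int64(226)); 284 (np.int64(212), np.int64(226)); 286 (np.int64(212), np.int64(226)); 288 (np.int64(212), np.int64(227)); 290 (np.int64(217), np.int64(223)); 292 None; 294 None; 296 None; 298 (np.int64(207), np.int64(226)); 300 (np.int64(213), np.int64(226)); 302 (np.int64(214), np.int64(225)); 304 None; [-0.00076945  0.00062479  0.04668256]
[-0.00148442  0.00062541  0.04668237]
[-1.12729187e-03 -3.71336487e-05  4.66823593e-02]
```

View pics/d3.png

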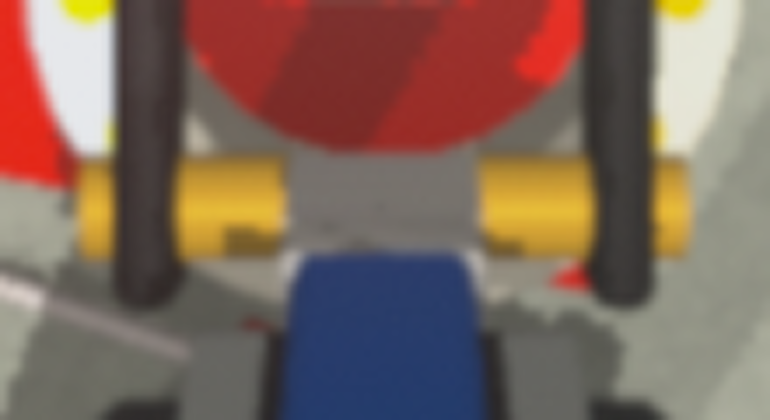

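```bash
cat > favg.py <<'E'
from h import *
import sys
n=int(sys.argv[1]); F=[];T=[]
for k in range(n):
    cams.camera('side'); o=status.get_obs(); F.append(o['wrist_force']); T.append(o['torque'])
F=np.array(F); T=np.array(T); print('t',o['time_s'],'F',F.mean(0).round(2),'sd',F.std(0).round(2),'T',T.mean(0).round(3)); print('pos',o['eef_pos'].round(4),'open',round(o['opening'],3))
E
python3 favg.py 30
```

```text
t 11.7167 F [-0.02  0.   -3.76] sd [0.5  0.4  0.57] T [ 0.008 -0.003  0.006]
pos [ 0.5286 -0.0259  0.3213] open 0.158
```

```bash
python3 -m handwheel '[{"grip":0,"linear":[0,0,0.2],"rotation":[0,0,0]},{"grip":0,"linear":[0,0,0.5],"rotation":[0,0,0]},{"grip":0,"linear":[0,0,0.8],"rotation":[0,0,0]},{"grip":0,"linear":[0,0,1.1],"rotation":[0,0,0]},{"grip":0,"linear":[0,0,1.4],"rotation":[0,0,0]},{"grip":0,"linear":[0,0,1.7],"rotation":[0,0,0]},{"grip":0,"linear":[0,0,1.9],"rotation":[0,0,0]},{"grip":0,"linear":[0,0,2],"rotation":[0,0,0]},{"grip":0,"linear":[0,0,2],"rotation":[0,0,0]},{"grip":0,"linear":[0,0,2],"rotation":[0,0,0]},{"grip":0,"linear":[0,0,2],"rotation":[0,0,0]}]'; python3 favg.py 8; python3 -c "
from h import *
for n in ('wrist','side'): cv2.imwrite('pics/%s8.png'%n,cams.camera(n)[:,:,::-1])
crop('pics/side8.png','pics/d4.png',210,125,290,205,7)
crop('pics/wrist8.png','pics/d5.png',205,160,315,250,7)"
```

```text
time_s: 12.63
eef_pos: [0.5287, -0.0259, 0.3015]
eef_rot: [0.0, 0.995, 0.105, 0.0]
wrist_force: [0.3, 0.4, -3.6]
opening: 0.156
t 13.0333 F [-0.24  0.15 -4.07] sd [0.56 0.43 0.21] T [ 0.009  0.008 -0.008]
pos [ 0.5286 -0.0259  0.3013] open 0.159
```

View pics/d4.png

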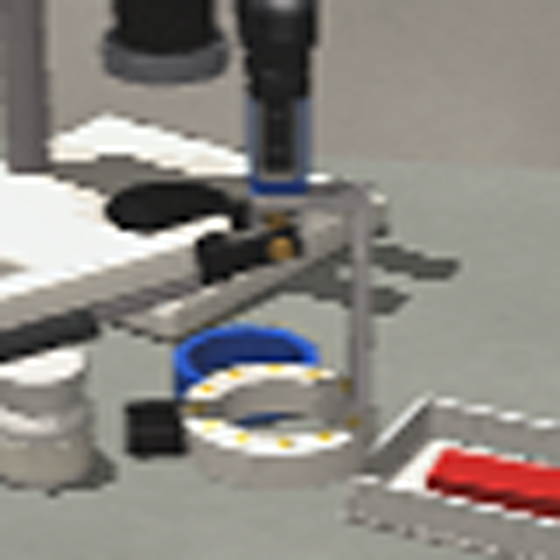

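View pics/d5.png

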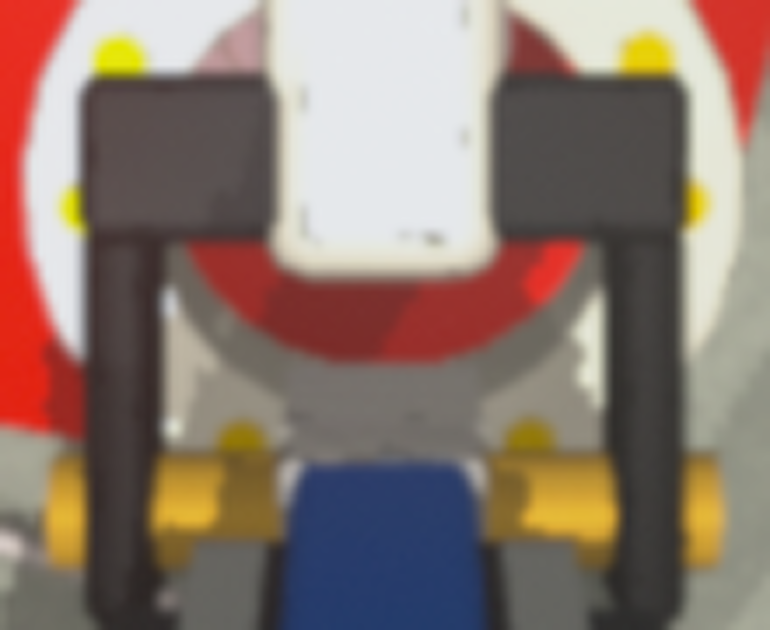

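The pin is inside the slot between the lips with no contact force yet. Now I'll ride down along the arc of the arm in small steps.

```bash
python3 -m handwheel '[{"grip":0,"linear":[0,0,0.15],"rotation":[0,0,0]},{"grip":0,"linear":[0,0,0.3],"rotation":[0,0,0]},{"grip":0,"linear":[-0.03,0,0.45],"rotation":[0,0,0]},{"grip":0,"linear":[-0.07,0,0.6],"rotation":[0,0,0]},{"grip":0,"linear":[-0.12,0,0.75],"rotation":[0,0,0]},{"grip":0,"linear":[-0.16,0,0.9],"rotation":[0,0,0]},{"grip":0,"linear":[-0.2,0,1.1],"rotation":[0,0,0]},{"grip":0,"linear":[-0.24,0,1.25],"rotation":[0,0,0]},{"grip":0,"linear":[-0.28,0,1.4],"rotation":[0,0,0]},{"grip":0,"linear":[-0.28,0,1.4],"rotation":[0,0,0]},{"grip":0,"linear":[-0.28,0,1.4],"rotation":[0,0,0]}]'; python3 favg.py 8; python3 -c "
from h import *
for n in ('wrist','side'): cv2.imwrite('pics/%s9.png'%n,cams.camera(n)[:,:,::-1])
crop('pics/side9.png','pics/d6.png',210,125,290,205,7)"
```

```text
time_s: 14.05
eef_pos: [0.5257, -0.0265, 0.2871]
eef_rot: [-0.0, 0.995, 0.105, -0.0]
wrist_force: [-0.8, 0.0, -1.1]
opening: 0.156
t 14.45 F [-1.67 -0.21 -1.56] sd [0.5  0.43 0.39] T [-0.058  0.31  -0.003]
pos [ 0.5258 -0.0265  0.2873] open 0.16
```

View pics/d6.png

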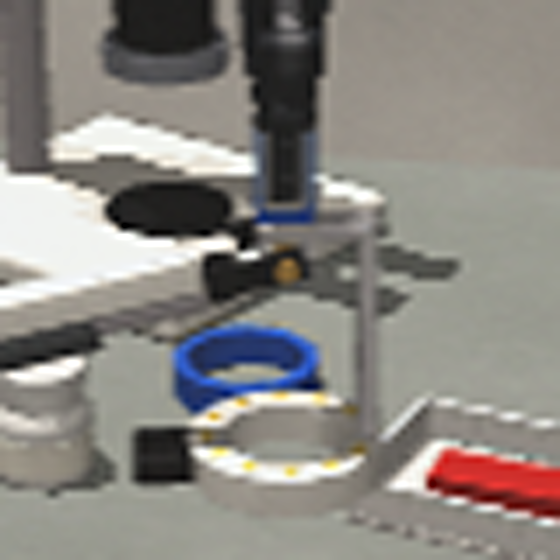

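The arm sinks and the vertical force drops as expected (−1.6 N). There's a −1.7 N horizontal force, so I'll shift slightly back towards the robot to relieve it.

```bash
python3 -m handwheel '[{"grip":0,"linear":[-0.05,0,0],"rotation":[0,0,0]},{"grip":0,"linear":[-0.1,0,0],"rotation":[0,0,0]},{"grip":0,"linear":[-0.15,0,0],"rotation":[0,0,0]},{"grip":0,"linear":[-0.15,0,0],"rotation":[0,0,0]}]'; python3 favg.py 8
```

```text
time_s: 14.88
eef_pos: [0.5247, -0.0268, 0.2874]
eef_rot: [0.0, 0.995, 0.105, 0.0]
wrist_force: [0.9, 1.0, -1.1]
opening: 0.155
t 15.2833 F [ 1.56  0.58 -1.41] sd [0.48 0.4  0.39] T [ 0.068 -0.288  0.009]
pos [ 0.5245 -0.0268  0.2874] open 0.157
```

```bash
python3 -m handwheel '[{"grip":0,"linear":[0.05,0,0.1],"rotation":[0,0,0]},{"grip":0,"linear":[0.03,0,0.25],"rotation":[0,0,0]},{"grip":0,"linear":[-0.02,0,0.4],"rotation":[0,0,0]},{"grip":0,"linear":[-0.05,0,0.55],"rotation":[0,0,0]},{"grip":0,"linear":[-0.08,0,0.7],"rotation":[0,0,0]},{"grip":0,"linear":[-0.12,0,0.85],"rotation":[0,0,0]},{"grip":0,"linear":[-0.15,0,1],"rotation":[0,0,0]},{"grip":0,"linear":[-0.18,0,1.15],"rotation":[0,0,0]},{"grip":0,"linear":[-0.21,0,1.3],"rotation":[0,0,0]},{"grip":0,"linear":[-0.23,0,1.4],"rotation":[0,0,0]},{"grip":0,"linear":[-0.23,0,1.4],"rotation":[0,0,0]},{"grip":0,"linear":[-0.23,0,1.4],"rotation":[0,0,0]}]'; python3 favg.py 10
```

```text
time_s: 16.28
eef_pos: [0.5222, -0.0272, 0.2732]
eef_rot: [-0.0, 0.995, 0.105, 0.0]
wrist_force: [-2.7, -1.0, -1.1]
opening: 0.153
t 16.7833 F [-2.35 -0.48 -0.46] sd [0.28 0.37 0.52] T [-0.099  0.409  0.006]
pos [ 0.5222 -0.0272  0.2733] open 0.155
```

```bash
python3 -m handwheel '[{"grip":0,"linear":[-0.05,0,0],"rotation":[0,0,0]},{"grip":0,"linear":[-0.1,0,0],"rotation":[0,0,0]},{"grip":0,"linear":[-0.1,0,0],"rotation":[0,0,0]}]'; python3 favg.py 12;python3 -c "
from h import *
for n in ('wrist','side'): cv2.imwrite('pics/%s10.png'%n,cams.camera(n)[:,:,::-1])
crop('pics/side10.png','pics/d7.png',210,125,290,205,7)"
```

```text
time_s: 17.03
eef_pos: [0.5218, -0.0274, 0.2735]
eef_rot: [-0.0, 0.995, 0.105, 0.001]
wrist_force: [1.4, 1.4, -2.0]
opening: 0.157
t 17.6333 F [ 2.13  0.74 -0.75] sd [0.64 0.38 0.63] T [ 0.09 -0.37  0.01]
pos [ 0.5212 -0.0275  0.2733] open 0.155
```

View pics/d7.png

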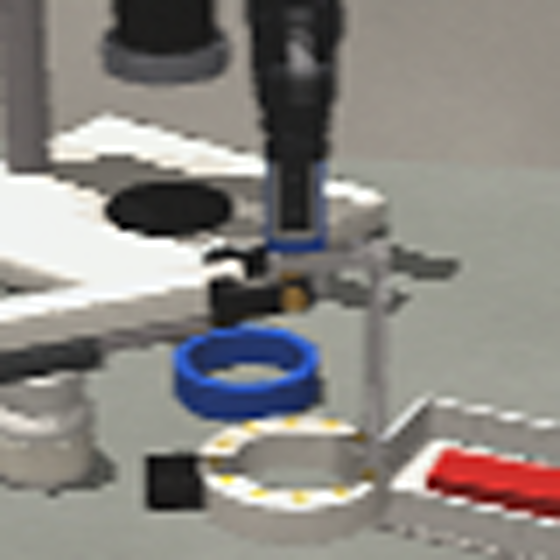

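View pics/wrist10.png

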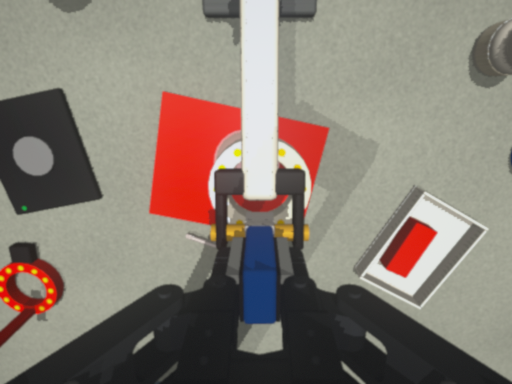

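```bash
python3 -m handwheel '[{"grip":0,"linear":[0.04,0,0.1],"rotation":[0,0,0]},{"grip":0,"linear":[0.02,0,0.2],"rotation":[0,0,0]},{"grip":0,"linear":[0,0,0.3],"rotation":[0,0,0]},{"grip":0,"linear":[-0.02,0,0.4],"rotation":[0,0,0]},{"grip":0,"linear":[-0.03,0,0.5],"rotation":[0,0,0]},{"grip":0,"linear":[-0.05,0,0.6],"rotation":[0,0,0]},{"grip":0,"linear":[-0.06,0,0.7],"rotation":[0,0,0]},{"grip":0,"linear":[-0.08,0,0.8],"rotation":[0,0,0]},{"grip":0,"linear":[-0.08,0,0.8],"rotation":[0,0,0]}]'; python3 favg.py 20
```

```text
time_s: 18.48
eef_pos: [0.5201, -0.0277, 0.2649]
eef_rot: [-0.0, 0.995, 0.105, -0.0]
wrist_force: [-2.5, -1.7, -0.5]
opening: 0.157
t 19.4833 F [-2.42 -0.88 -0.2 ] sd [0.64 0.45 0.6 ] T [-0.163  0.461 -0.001]
pos [ 0.5204 -0.0276  0.2653] open 0.157
```

```bash
python3 -m handwheel '[{"grip":0,"linear":[-0.05,0,0],"rotation":[0,0,0]},{"grip":0,"linear":[-0.06,0,0.1],"rotation":[0,0,0]},{"grip":0,"linear":[-0.07,0,0.2],"rotation":[0,0,0]},{"grip":0,"linear":[-0.08,0,0.3],"rotation":[0,0,0]},{"grip":0,"linear":[-0.09,0,0.4],"rotation":[0,0,0]},{"grip":0,"linear":[-0.11,0,0.5],"rotation":[0,0,0]},{"grip":0,"linear":[-0.12,0,0.6],"rotation":[0,0,0]},{"grip":0,"linear":[-0.13,0,0.7],"rotation":[0,0,0]},{"grip":0,"linear":[-0.13,0,0.75],"rotation":[0,0,0]},{"grip":0,"linear":[-0.13,0,0.75],"rotation":[0,0,0]}]'; python3 favg.py 30
```

```text
time_s: 20.32
eef_pos: [0.5192, -0.0279, 0.2577]
eef_rot: [-0.0, 0.995, 0.105, 0.0]
wrist_force: [0.1, 0.6, -1.1]
opening: 0.155
t 21.8167 F [ 0.96  0.88 -0.23] sd [0.56 0.51 0.45] T [ 0.163 -0.199 -0.003]
pos [ 0.5192 -0.0279  0.2578] open 0.155
```

```bash
python3 -m handwheel '[{"grip":0,"linear":[0.01,-0.01,0.1],"rotation":[0,0,0]},{"grip":0,"linear":[0,-0.02,0.2],"rotation":[0,0,0]},{"grip":0,"linear":[-0.01,-0.02,0.3],"rotation":[0,0,0]},{"grip":0,"linear":[-0.02,-0.02,0.4],"rotation":[0,0,0]},{"grip":0,"linear":[-0.02,-0.02,0.4],"rotation":[0,0,0]},{"grip":0,"linear":[-0.02,-0.02,0.4],"rotation":[0,0,0]}]'; python3 favg.py 40
```

```text
time_s: 22.32
eef_pos: [0.5188, -0.0279, 0.2536]
eef_rot: [0.0, 0.995, 0.105, -0.0]
wrist_force: [1.1, -0.7, -0.1]
opening: 0.156
t 24.3167 F [-0.59 -1.97  0.12] sd [0.62 0.73 0.61] T [-0.374  0.085 -0.   ]
pos [ 0.5189 -0.0278  0.2538] open 0.155
```

```bash
python3 -m handwheel '[{"grip":0,"linear":[0,0.01,0.05],"rotation":[0,0,0]},{"grip":0,"linear":[0,0.015,0.1],"rotation":[0,0,0]},{"grip":0,"linear":[-0.01,0.015,0.15],"rotation":[0,0,0]},{"grip":0,"linear":[-0.01,0.015,0.15],"rotation":[0,0,0]}]'; python3 favg.py 40;python3 -c "
from h import *
for n in ('wrist','side'): cv2.imwrite('pics/%s11.png'%n,cams.camera(n)[:,:,::-1])
crop('pics/side11.png','pics/d8.png',210,125,290,205,7)"
```

```text
time_s: 24.65
eef_pos: [0.5187, -0.0279, 0.2521]
eef_rot: [-0.0, 0.995, 0.105, -0.0]
wrist_force: [-1.0, -2.6, 0.5]
opening: 0.154
t 26.65 F [-2.01 -1.31  0.27] sd [0.54 0.58 0.46] T [-0.261  0.368  0.001]
pos [ 0.5188 -0.0279  0.2523] open 0.157
```

View pics/d8.png

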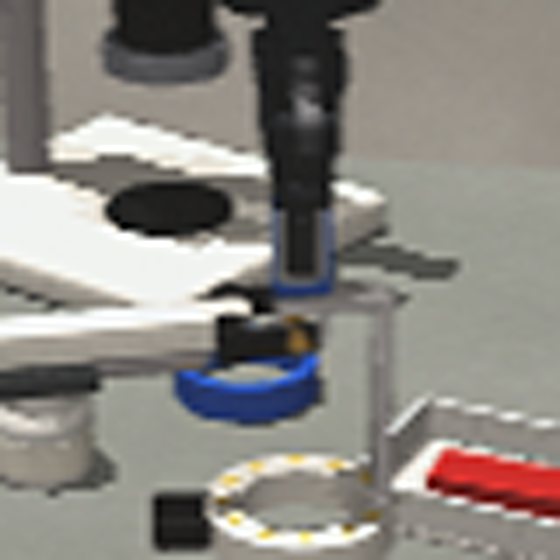

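View pics/wrist11.png

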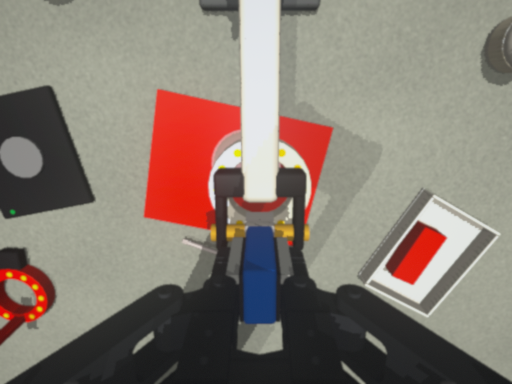

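The vertical force is now about +0.25 N, which is within hinge friction, so the arm carries the whole weight. I'll relieve the remaining side force and recheck.

```bash
python3 -m handwheel '[{"grip":0,"linear":[-0.02,0.01,0],"rotation":[0,0,0]},{"grip":0,"linear":[-0.03,0.01,0],"rotation":[0,0,0]},{"grip":0,"linear":[-0.03,0.01,0],"rotation":[0,0,0]}]'; python3 favg.py 30
```

```text
time_s: 27.0
eef_pos: [0.5188, -0.0279, 0.2524]
eef_rot: [-0.0, 0.995, 0.105, 0.0]
wrist_force: [-1.1, -0.1, 0.4]
opening: 0.158
t 28.5 F [0.18 1.04 0.42] sd [0.8  0.79 0.44] T [ 0.234 -0.047 -0.002]
pos [ 0.5187 -0.028   0.2523] open 0.157
```

```bash
python3 -m handwheel '[{"grip":0,"linear":[0,-0.005,-0.02],"rotation":[0,0,0]},{"grip":0,"linear":[0,-0.005,-0.04],"rotation":[0,0,0]},{"grip":0,"linear":[0,-0.005,-0.04],"rotation":[0,0,0]}]'; python3 favg.py 40
```

```text
time_s: 28.75
eef_pos: [0.5187, -0.028, 0.2527]
eef_rot: [-0.0, 0.995, 0.105, 0.0]
wrist_force: [1.8, 1.7, -0.1]
opening: 0.157
t 30.75 F [2.24 1.75 0.15] sd [0.52 0.61 0.43] T [ 0.329 -0.435  0.009]
pos [ 0.5186 -0.0281  0.2527] open 0.154
```

```bash
python3 -m handwheel '[{"grip":0,"linear":[0.02,-0.01,0],"rotation":[0,0,0]},{"grip":0,"linear":[0.02,-0.01,0],"rotation":[0,0,0]}]'; python3 favg.py 16
```

```text
time_s: 30.92
eef_pos: [0.5186, -0.0281, 0.2527]
eef_rot: [0.0, 0.995, 0.105, -0.0]
wrist_force: [2.2, 0.5, 0.7]
opening: 0.156
t 31.7167 F [1.25 0.02 0.22] sd [0.58 0.67 0.44] T [ 0.036 -0.257 -0.003]
pos [ 0.5186 -0.028   0.2526] open 0.156
```

```bash
python3 -m handwheel '[{"grip":0,"linear":[0.01,0,0],"rotation":[0,0,0]},{"grip":1.4,"linear":[0.01,0,0],"rotation":[0,0,0]},{"grip":1.6,"linear":[0.01,0,0],"rotation":[0,0,0]},{"grip":1.8,"linear":[0.01,0,0],"rotation":[0,0,0]},{"grip":2.1,"linear":[0.01,0,0],"rotation":[0,0,0]},{"grip":2.5,"linear":[0.01,0,0],"rotation":[0,0,0]},{"grip":3,"linear":[0.01,0,0],"rotation":[0,0,0]},{"grip":3.4,"linear":[0.01,0,0],"rotation":[0,0,0]},{"grip":3.4,"linear":[0.01,0,0],"rotation":[0,0,0]}]'; python3 favg.py 6; python3 -c "
from h import *
for n in ('wrist','side'): cv2.imwrite('pics/%s12.png'%n,cams.camera(n)[:,:,::-1])
crop('pics/side12.png','pics/d9.png',210,125,290,205,7)"
```

```text
time_s: 32.47
eef_pos: [0.5188, -0.0279, 0.2527]
eef_rot: [-0.0, 0.995, 0.105, 0.0]
wrist_force: [0.3, -0.7, -0.7]
opening: 0.401
t 32.7667 F [-0.04 -0.15  0.17] sd [0.28 0.43 0.47] T [ 0.018 -0.016 -0.012]
pos [ 0.5189 -0.0279  0.2527] open 0.399
```

View pics/d9.png

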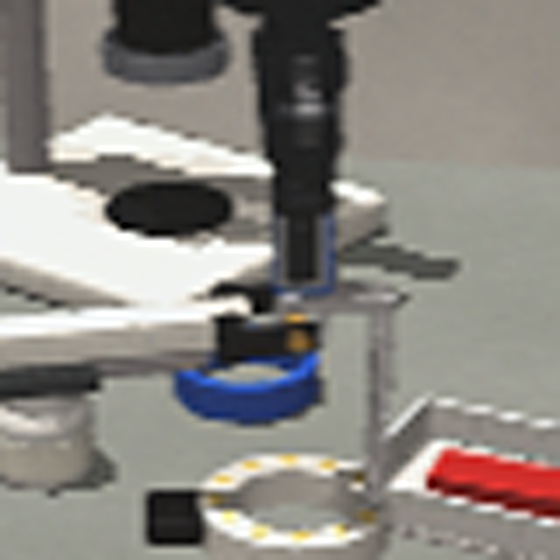

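View pics/wrist12.png

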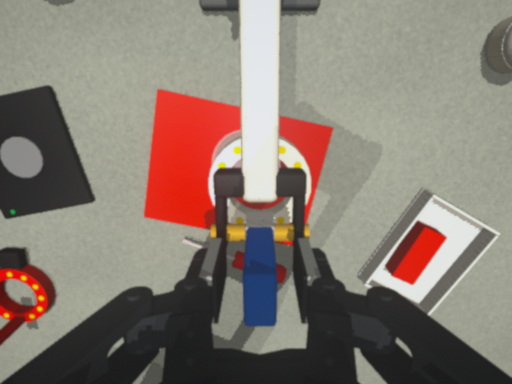

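The fingers are clear of the grip on both sides, with about 10 mm each, and the arm and light stayed where they were. I'll withdraw straight up.

```bash
python3 -m handwheel '[{"grip":3.4,"linear":[0,0,-0.5],"rotation":[0,0,0]},{"grip":3.4,"linear":[0,0,-1.2],"rotation":[0,0,0]},{"grip":3.4,"linear":[0,0,-2],"rotation":[0,0,0]},{"grip":3.4,"linear":[0,0,-3],"rotation":[0,0,0]},{"grip":3.4,"linear":[0,0,-4.2],"rotation":[0,0,0]},{"grip":3.4,"linear":[0,0,-5.6],"rotation":[0,0,0]},{"grip":3.4,"linear":[0,0,-7],"rotation":[0,0,0]},{"grip":3.4,"linear":[0,0,-8.5],"rotation":[0,0,0]},{"grip":3.4,"linear":[0,0,-10],"rotation":[0,0,0]},{"grip":3.4,"linear":[0,0,-11],"rotation":[0,0,0]},{"grip":3.4,"linear":[0,0,-11.5],"rotation":[0,0,0]},{"grip":3.4,"linear":[0,0,-11.5],"rotation":[0,0,0]}]'; python3 -m handwheel '[{"grip":3.4,"linear":[-1,0,-1],"rotation":[0,0,0]},{"grip":3.4,"linear":[-2.5,0,-2],"rotation":[0,0,0]},{"grip":3.4,"linear":[-4,0,-2],"rotation":[0,0,0]},{"grip":3.4,"linear":[-5.5,0,-2],"rotation":[0,0,0]},{"grip":3.4,"linear":[-7,0,-2],"rotation":[0,0,0]},{"grip":3.4,"linear":[-8,0,-2],"rotation":[0,0,0]},{"grip":3.4,"linear":[-8,0,-2],"rotation":[0,0,0]},{"grip":3.4,"linear":[-8,0,-2],"rotation":[0,0,0]},{"grip":3.4,"linear":[-8,0,-2],"rotation":[0,0,0]},{"grip":3.4,"linear":[-8,0,-2],"rotation":[0,0,0]}]'; python3 -c "
from h import *
for n in ('wrist','side','top'): cv2.imwrite('pics/%s13.png'%n,cams.camera(n)[:,:,::-1])
crop('pics/side13.png','pics/e1.png',150,105,310,225,5)"; python3 favg.py 20;  python3 -c "
from h import *
for n in ('side','wrist'): cv2.imwrite('pics/%s14.png'%n,cams.camera(n)[:,:,::-1])
crop('pics/side14.png','pics/e2.png',150,105,310,225,5)
print([cv2.absdiff(cv2.imread('pics/%s13.png'%n),cv2.imread('pics/%s14.png'%n)).max(2).__gt__(40).sum() for n in ('side','wrist')])"
```

```text
time_s: 33.87
eef_pos: [0.5194, -0.028, 0.3695]
eef_rot: [0.001, 0.995, 0.105, 0.001]
wrist_force: [0.2, -1.4, -0.2]
opening: 0.397
time_s: 34.7
eef_pos: [0.441, -0.0445, 0.3874]
eef_rot: [-0.0, 0.994, 0.105, -0.0]
wrist_force: [-0.4, -0.0, -0.3]
opening: 0.401
t 35.85 F [-0.07 -0.01  0.06] sd [0.49 0.47 0.46] T [-0.002 -0.007  0.008]
pos [ 0.4406 -0.0446  0.3877] open 0.4
[np.int64(101), np.int64(114)]
```

View pics/e2.png

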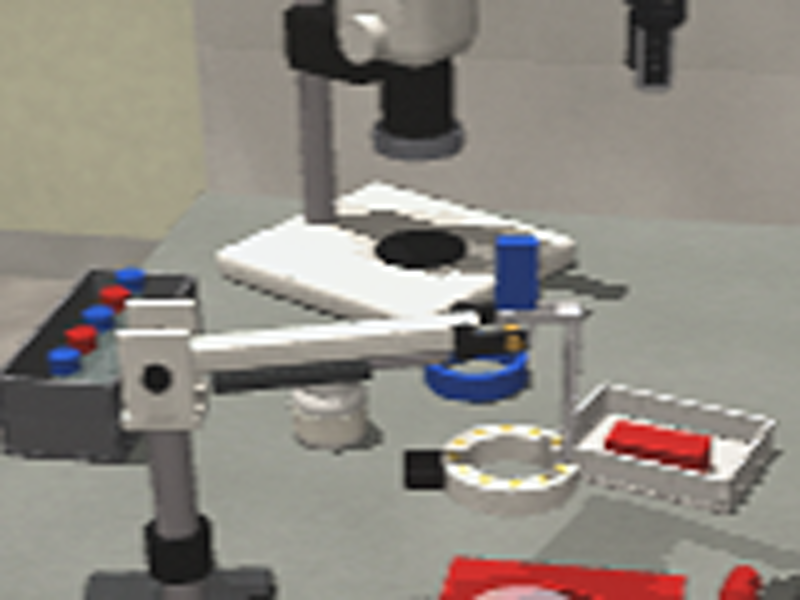

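View pics/wrist14.png

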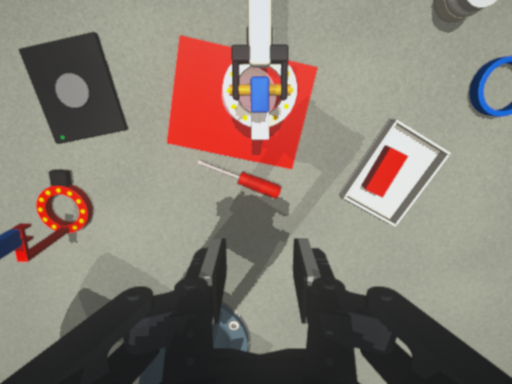

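View pics/side13.png

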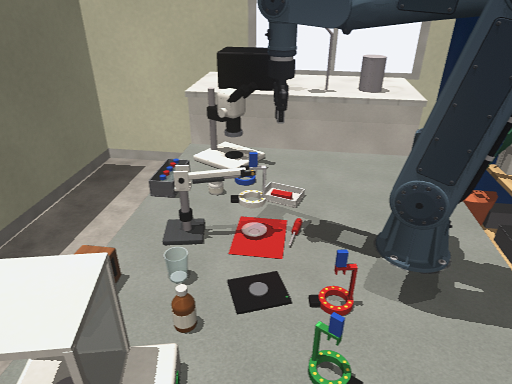

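View pics/top13.png

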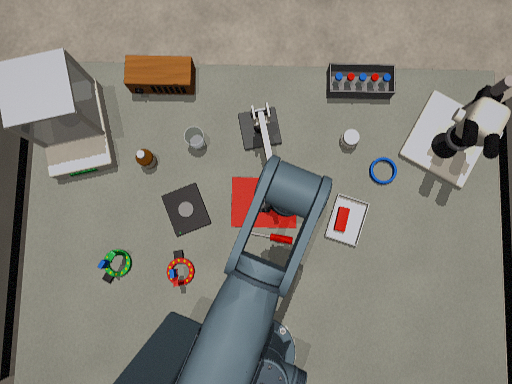

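The light hangs on the pin with its open side facing the column, and the other objects look unmoved. Some pixels still changed between frames, so I'll let any swing die out and check again.

```bash
for k in 1 2 3; do python3 -m handwheel '[{"grip":3.4,"linear":[0,0,0],"rotation":[0,0,0]},{"grip":3.4,"linear":[0,0,0],"rotation":[0,0,0]},{"grip":3.4,"linear":[0,0,0],"rotation":[0,0,0]},{"grip":3.4,"linear":[0,0,0],"rotation":[0,0,0]},{"grip":3.4,"linear":[0,0,0],"rotation":[0,0,0]},{"grip":3.4,"linear":[0,0,0],"rotation":[0,0,0]},{"grip":3.4,"linear":[0,0,0],"rotation":[0,0,0]},{"grip":3.4,"linear":[0,0,0],"rotation":[0,0,0]},{"grip":3.4,"linear":[0,0,0],"rotation":[0,0,0]},{"grip":3.4,"linear":[0,0,0],"rotation":[0,0,0]},{"grip":3.4,"linear":[0,0,0],"rotation":[0,0,0]}]' | head -1; done; python3 - <<'E'
from h import *
def cen(i,box):
    h=cv2.cvtColor(i,cv2.COLOR_RGB2HSV); m=cv2.inRange(h,(100,120,60),(125,255,255)); u0,v0,u1,v1=box
    ys,xs=np.nonzero(m[v0:v1,u0:u1]); return round(xs.mean()+u0,2),round(ys.mean()+v0,2),len(xs)
for k in range(8):
    w=cams.camera('wrist'); s=cams.camera('side')
    print(round(status.get_obs()['time_s'],2),cen(w,(235,60,285,140)),cen(s,(245,145,262,168)))
E
```

```text
time_s: 36.87
time_s: 37.78
time_s: 38.7
38.8 (np.float64(259.49), np.float64(93.91), 601) (np.float64(252.86), np.float64(159.13), 113)
38.9 (np.float64(259.49), np.float64(93.91), 601) (np.float64(252.86), np.float64(159.13), 113)
39.0 (np.float64(259.49), np.float64(93.91), 601) (np.float64(252.86), np.float64(159.13), 113)
39.1 (np.float64(259.48), np.float64(93.91), 602) (np.float64(252.86), np.float64(159.13), 113)
39.2 (np.float64(259.49), np.float64(93.91), 601) (np.float64(252.86), np.float64(159.13), 113)
39.3 (np.float64(259.49), np.float64(93.91), 601) (np.float64(252.86), np.float64(159.13), 113)
39.4 (np.float64(259.48), np.float64(93.91), 602) (np.float64(252.86), np.float64(159.13), 113)
39.5 (np.float64(259.49), np.float64(93.91), 601) (np.float64(252.86), np.float64(159.13), 113)
```

At rest in both views. Handing in.

```bash
python3 -c "
from bench import ctrl
print(ctrl.hand_in())"
```

```text
the job is handed in; nothing more can be done
None
```

The light is hanging at rest by its hook on the brass pin, with the robot clear of it. I handed the job in at about 39.5 s of the 64 s allowed.

- **Riding down:** I gripped the light by the blue grip, weighed it at about 3.8 N, and lowered it along the arm's arc to a sink angle of about 0.21 rad. That is far from the 0.64 rad bottom stop.
- **Release:** I let go at about +0.2 N of vertical force, within the hinge's own friction. I saw no drop or spring-up of the arm in the pictures.
- **Last checks:** For the last 0.7 s the grip stayed put to within 0.01 pixel in both the side and wrist views. The wrist force read about zero once clear. The open side of the bracket faces the column.
- **Bystanders:** By eye, the other objects look unmoved; I did not measure them.
- **What did not go smoothly:**
  - Side forces of 1.5 to 2.8 N built up at the pin during the descent. I relieved them with sub-millimetre shifts before letting go.
  - Vertical force readings scatter by about 0.5 N, so I used averages of 8 to 40 readings.
  - About 100 pixels still differed between two pictures taken 1 s apart just after I backed away. It was still when I looked again 3 s later.

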